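# Sort terminal blocks, then hold the inspection light's shutter half open

## Robot

A 6-joint arm with a two-finger parallel gripper is mounted at the origin on the work surface. World frame = base frame: x ahead of the robot, y to its left, z up, the work surface at z = 0. Lengths are in m, angles in rad, forces in N, time in s.
With the tool pointing down it reaches from about 0.275 to 0.75 m from the base axis. Payload 10.2 kg.
Tool frame: the origin (TCP) lies at the very end of the fingers, on their centre line; the grasp point (between the pads) lies 19 mm behind it; z points along the fingers, y is the direction in which the jaws open and shut (so a half turn about z gives the same grasp; the last joint's range is limited). The gripper opens to 88 mm and grips with 3 to 60 N. Pads are 18 mm wide; open, the fingers measure 123 mm over their backs; the gripper's body (75 mm by 187 mm) begins 45 mm behind the grasp point.
Start: joints at [-1.512, 0.313, 1.498, -0, 1.331, -0.223], TCP at [0.146, -0.504, 0.212] pointing down, gripper open.
Joint ranges: [-2.94, 2.94], [-0.97, 2.17], [0.19, 2.56], [-1.23, 4.37], [0.02, 3.11], [-2.88, 2.88]. Speed limits (rad/s): [2.39, 2.39, 3.01, 3.14, 3.14, 3.14].

## Interface

Orientations are given as a unit quaternion [x, y, z, w].
In Python, from plant import bot, eyes, ticket gives the robot as it stands.
- The arm moves only by the tool drive_tool, never from a script. Its argument "series" is a list of rows, each a list of 7 numbers: the closure, from 0 (fully open) to 1 (shut), then the shift along the tool's x, y, z in mm, then the turn, a rotation vector about the tool's x, y, z in degrees. In form: [[fingers, x, y, z, wx, wy, wz], ...]. A call has 1 to 10 rows; each row shifts and turns the pose as measured when the row begins, along the tool's axes as they then stand; what a row does not reach is not made up. A row lasts 1/10 s, in which the tool goes at most 50 mm and 8.59 degrees, less where a joint would pass 70% of its speed; a pose out of reach is approached as far as the arm can. A call is refused whole if a number of a shift passes 50 or a number of a turn 8.59, either way. A call with a gripper value outside its range is refused whole. The fingers move at their own pace and stop on an object; the grip force is fixed at half the most. Time passes only in rows, so rows that do not move let the fingers close. It gives the time, the measured TCP pose, the force and the opening at its end, in the units of the state.
- bot.read_state(): the state, without advancing time (a new reading comes with each control period).
- eyes.read_camera(name): name is "side" or "top"; returns the picture (480x640x3 uint8, red, green, blue); there is no depth.
- eyes.camera_params(name): a dict with "K" (3x3 intrinsics, pixels), "cam_to_world" (4x4, takes a point from camera to world coordinates). Camera axes: x right, y up, looking along -z (the intrinsics and any distortion apply to the point x, -y, -z); pixel columns grow to the right and rows downward; lengths in m; the calibration is good to about 2 mm. A picture is of the moment at which its call begins. camera_params takes no time and is no camera call.
- ticket.job_done(): hands the job in, once; it reports no verdict.
Trained networks look in the newest picture that a camera, given by its name, has taken for a name from the list of things; names that differ only in an ending like _2 or _b are one class to them, and where a whole thing is asked for, a point or a joint stands for the part that bears it (a point fixed in the world has none). Each returns a list of dicts, best first, with "conf" (0 to 1); they miss things now and then, are a little off and sometimes report something else, mostly with a low value. They report only what shows in the picture. A call takes as long as a camera call. They do not tell look-alikes from the thing itself.
- eyes.search_frame(camera, target): "centre" ([x, y, z] in m, in world coordinates, good to about 4 mm: the middle of the surface that is visible of it).
- eyes.landmark_of(camera, target): "centre" ([x, y, z] in m, in world coordinates, good to about 4 mm: a listed point, or the origin of a listed thing).
The state is a dict: "time_s": time; "q": joint angles; "dq": joint speeds; "joint_torque": joint torques, N m; "position": TCP position; "eef_rot": TCP orientation; "ft_force": force on the tool from outside, world axes, zero at the start; "torque": the same for the moment, N m; "opening": finger opening in m.
Only numpy, scipy, OpenCV 4.12 (cv2) and the standard library are available. Lean on these libraries where they do the work, as an engineer would, in place of code of your own. Each camera call takes 0.05 s, during which the arm holds its last target.

## Task

Sort the three loose green terminal blocks into the grey trays by length: both short two-screw blocks lying on the floor of the square tray, the long six-screw block lying on the floor of the oblong tray, and let go of them. Then slide the sprung shutter of the inspection light by its black fin to half of its travel, where the fin stands at the wide middle mark, and hold it still there with the fingers while the trays are photographed: finish while holding it, without letting go. Leave the other things on the bench where they are.

Things in the scene. Friction and masses are not known exactly. Their poses are not given: they have to be found in the camera images.
- two_way_a_c (a point): Short (two-way) green plastic screw terminal block, 22 mm long (its x axis) x 18 mm wide (its y axis) x 22 mm high, 2 steel screws on top, 14 g or so, loose, lying base down on the bench. The point is its centre, 11 mm above its underside. Flat sides; pick it across the 18 mm width.
- two_way_b_c (a point): The other short (two-way) block, the same as the first: green plastic screw terminal block, 22 mm long (its x axis) x 18 mm wide (its y axis) x 22 mm high, 2 steel screws on top, 14 g or so, loose, lying base down on the bench. The point is its centre, 11 mm above its underside. Flat sides; pick it across the 18 mm width.
- six_way_c (a point): Long (six-way) green plastic screw terminal block, 62 mm long (its x axis) x 18 mm wide (its y axis) x 22 mm high, 6 steel screws on top, 36 g or so, loose, lying base down on the bench. The point is its centre, 11 mm above its underside. Flat sides; pick it across the 18 mm width.
- two_way_a: The first short block itself; origin at the centre of its underside.
- two_way_b: The second short block itself; origin at the centre of its underside.
- six_way: The long block itself; origin at the centre of its underside.
- tray_square: Square grey open tray fixed to the bench, 96 mm (its x axis) x 96 mm (its y axis) outside, 18 mm high, walls and floor 4 mm thick. Origin at the centre of its underside, on the bench. Its place on the left or right varies.
- tray_oblong: Oblong grey open tray fixed to the bench, 96 mm (its x axis) x 140 mm (its y axis) outside, 18 mm high, walls and floor 4 mm thick. Origin at the centre of its underside, on the bench. Its place on the left or right varies.
- fin (a point): Centre of the shutter's fin: a black upright tab standing on the aluminium shutter plate of the inspection light. The fin is 12 mm thick along the slide direction (its y axis) and 30 mm wide across it (its x axis); this point is 55 mm above the bench, the fin's top at 73 mm, the shutter plate's top at 32 mm, the guide rails' tops (38 to 50 mm to either side of the fin's middle) at 36 mm. Grip it from above across its thickness or push it. It opens along its +y axis.
- half_mark (a point): Centre of the inspection light (36 mm above the bench), level with the wide white marks on its two dark rails. The fin's middle stands over it at half travel; thin white marks 40 mm to either side along y show closed and fully open. y axis: opening direction. The light is a flat grey box fixed to the bench, 100 (x) x 230 (y) x 36 mm high; its amber window shows as it opens.
- shutter (a joint): Opening of the shutter in metres: 0 closed (where it rests), 0.08 fully open, 0.04 half travel. A spring pulls it shut: about 4 N at closed, rising steadily to about 10 N at half and 16 N at fully open; it slams shut if let go.
- relay: Bystander: black relay 26 x 22 x 16 mm, lying among the blocks. Leave it where it is.
- board: Bystander: green circuit board with terminal rows, 80 x 110 x 22 mm. Leave it where it is.
- spool: Bystander: steel-coloured solder wire spool, 56 mm diameter, 38 mm high. Leave it where it is.
- flux_jar: Bystander: amber jar, 44 mm diameter, 50 mm high. Leave it where it is.
- brush: Bystander: brush about 150 mm long. Leave it where it is.
- carton: Bystander: cardboard box 90 x 120 x 35 mm. Leave it where it is.
Mind the look-alikes: they are no part of the job. Several things look just like the six_way: the one meant starts farthest to the robot's right.

How it is judged:
On the way, in this order (a step that is already met when the one before it is completed fails the run):
1. both short blocks lie in the square tray and the long block in the oblong tray, released and at rest (x of two_way_a_c in the frame of tray_square between -0.044 and 0.044 m and y of two_way_a_c in the frame of tray_square between -0.044 and 0.044 m and z of each of two_way_a_c, two_way_b_c in the frame of tray_square below 0.025 m and linear speed of each of two_way_a, two_way_b, six_way below 0.03 m/s and contact force between the fingers and two_way_a below 0.1 N and x of two_way_b_c in the frame of tray_square between -0.044 and 0.044 m and y of two_way_b_c in the frame of tray_square between -0.044 and 0.044 m and contact force between the fingers and two_way_b below 0.1 N and x of six_way_c in the frame of tray_oblong between -0.044 and 0.044 m and y of six_way_c in the frame of tray_oblong between -0.066 and 0.066 m and z of six_way_c in the frame of tray_oblong below 0.025 m and contact force between the fingers and six_way below 0.1 N), for 0.2 s.
2. then the shutter is held still at half travel by the fingers (value of joint shutter between 0.034 and 0.046 m and velocity of joint shutter between -0.02 and 0.02 m/s and contact force between the fingers and shutter above 4 N), for 0.3 s.
At the end, for the whole second after the job is handed in: Short blocks on the square tray's floor, long one on the oblong tray's (centres inside, under 25 mm above its underside), at rest (under 0.03 m/s), not touched by the fingers; shutter 40 mm +-6 mm open, still (under 0.02 m/s), fingers bearing on it with over 4 N (all of step 1 and all of step 2); the arm keeps its last pose, push and grip.
It fails at once if a bystander is moved more than 30 mm (distance of any of relay, board, spool, flux_jar, brush, carton from where it was at the start of the episode above 0.03 m).
It also fails if it takes over 64 s, if anything falls off the work surface, if the arm or the gripper's body presses on something with over 40 N, if the wrist force passes 120 N, or if a joint passes its speed limit or range.

## Working session

There is one attempt and no reset: what is moved stays moved. The work goes in short steps, Python scripts to look and compute and a tool call to move; the robot and the scene stay as the last step left them, time stands still between calls to the robot, and variables do not carry over. Pictures are saved under pics/ and viewed, and the job is handed in when it is done.

Besides the shell and the picture viewer there is one more tool, called after "Request:" by a JSON object that holds its "op" and its "data", one argument or row to a line. drive_tool: Moves the arm, as the interface text tells. Its arguments: {"type":"object","properties":{"series":{"type":"array"}},"required":["series"]}

```bash
mkdir -p pics; ls
python3 - <<'E'
from plant import bot,eyes,ticket
import cv2,numpy as np
for c in("top","side"):
    p=eyes.read_camera(c); cv2.imwrite(f"pics/{c}0.png",p[:,:,::-1])
    d=eyes.camera_params(c); print(c,np.round(d["K"],1).tolist(),np.round(d["cam_to_world"],3).tolist(),[k for k in d])
s=bot.read_state(); print(s)
for t in["two_way_a_c","six_way_c","tray_square","tray_oblong","fin","half_mark","relay","board","spool","flux_jar","brush","carton"]:
    print(t,[(round(r["conf"],2),np.round(r["centre"],3).tolist()) for r in eyes.landmark_of("top",t)])
print(bot.read_state()["time_s"])
E
```

```text
pics
top [[585.6, 0.0, 320.5], [0.0, 585.6, 241.3], [0.0, 0.0, 1.0]] [[0.002, 0.985, -0.175, 0.313], [-1.0, 0.004, 0.009, -0.004], [0.009, 0.175, 0.985, 1.371], [0.0, 0.0, 0.0, 1.0]] ['K', 'cam_to_world']
side [[579.4, 0.0, 309.8], [0.0, 579.4, 237.8], [0.0, 0.0, 1.0]] [[-0.986, 0.066, -0.15, 0.342], [-0.162, -0.536, 0.828, 0.923], [-0.026, 0.842, 0.54, 0.674], [0.0, 0.0, 0.0, 1.0]] ['K', 'cam_to_world']
{'time_s': 0.1, 'q': array([-1.51240044e+00,  3.13390854e-01,  1.49834283e+00, -9.20717277e-06,
        1.33101338e+00, -2.23371325e-01]), 'dq': array([-0.00074893, -0.00083684, -0.00051346, -0.00051537, -0.00076652,
       -0.00054449]), 'joint_torque': array([ 2.44299627e-03, -4.02815580e+01, -2.52646905e+01,  6.95888232e-02,
        3.42647836e-02, -5.69229553e-05]), 'position': array([ 0.1459636 , -0.50404199,  0.21122684]), 'eef_rot': array([ 9.90091989e-01,  1.40419085e-01,  4.31020938e-05, -5.75608233e-04]), 'ft_force': array([-0.28891955,  0.83961447,  0.01569716]), 'torque': array([-0.00150301, -0.01800395,  0.00528623]), 'opening': 0.08799566314251649}
two_way_a_c [(0.67, [0.654, 0.032, 0.033]), (0.54, [0.476, -0.102, 0.009])]
six_way_c [(0.71, [0.397, 0.124, 0.01]), (0.59, [0.467, 0.036, 0.01]), (0.58, [0.397, 0.122, 0.003]), (0.57, [0.543, 0.203, 0.012]), (0.56, [0.537, 0.205, 0.005]), (0.48, [0.468, 0.033, 0.004])]
tray_square [(0.9, [0.423, 0.252, 0.002])]
tray_oblong [(0.91, [0.463, -0.283, -0.0])]
fin [(0.64, [0.646, -0.011, 0.054]), (0.52, [0.488, 0.103, 0.0]), (0.44, [0.463, -0.285, 0.002])]
half_mark [(0.92, [0.656, 0.032, 0.034]), (0.45, [0.723, 0.342, 0.001])]
relay [(0.69, [0.58, -0.431, -0.002]), (0.58, [0.489, 0.104, -0.0])]
board [(0.78, [0.589, 0.399, -0.003])]
spool [(0.96, [0.584, -0.43, -0.0])]
flux_jar [(0.88, [0.69, -0.339, 0.004])]
brush [(0.72, [0.338, -0.14, -0.003]), (0.49, [0.454, -0.037, 0.002])]
carton [(0.83, [0.722, 0.34, -0.001])]
0.7
```

View pics/top0.png

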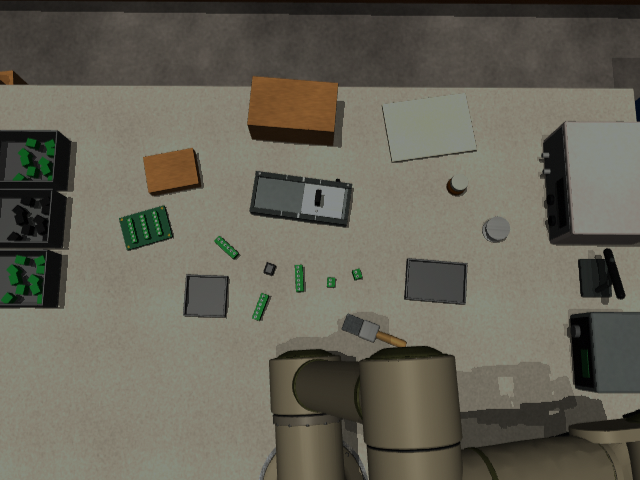

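View pics/side0.png

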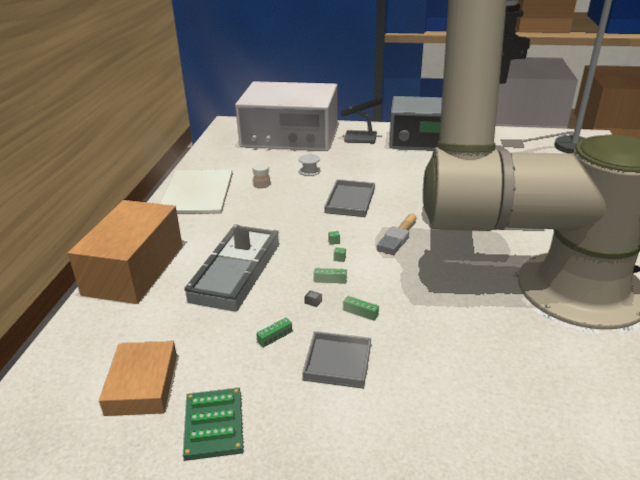

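Six-way look-alikes in the top view are at (227,247), (261,306) and (299,278). Robot's right (-y) is image right, so the one meant is (299,278). The short blocks are at (331,282) and (357,274). I'll confirm this in a crop and measure.

```bash
cat > h.py <<'E'
from plant import bot,eyes,ticket
import cv2,numpy as np
from scipy.optimize import minimize
def proj(c,P):
    d=eyes.camera_params(c);M=np.linalg.inv(d["cam_to_world"]);P=np.atleast_2d(P)
    q=P@M[:3,:3].T+M[:3,3]; u=np.stack([q[:,0],-q[:,1],-q[:,2]],1)@d["K"].T
    return u[:,:2]/u[:,2:]
def unproj(c,uv,z):
    d=eyes.camera_params(c);T=np.array(d["cam_to_world"]);r=np.linalg.inv(d["K"])@np.array([uv[0],uv[1],1.]);r=T[:3,:3]@(r*[1,-1,-1])
    return T[:3,3]+r*(z-T[2,3])/r[2]
def box(x,y,a,L,W,z0,z1):
    c,s=np.cos(a),np.sin(a)
    return np.array([[x+c*i*L/2-s*j*W/2,y+s*i*L/2+c*j*W/2,z] for i in(1,-1) for j in(1,-1) for z in(z0,z1)])
def fit(masks,x0,L,W,z0,z1,yaws):
    S=8; best=None
    def cost(p):
        t=0
        for c,m in masks.items():
            uv=proj(c,box(p[0]/100,p[1]/100,p[2],L,W,z0,z1)); o=np.floor(uv.mean(0))-40
            sub=cv2.resize(m[int(o[1]):int(o[1])+80,int(o[0]):int(o[0])+80],None,fx=S,fy=S,interpolation=cv2.INTER_LINEAR)
            im=np.zeros(sub.shape,np.float32); cv2.fillConvexPoly(im,cv2.convexHull(((uv-o+.5)*S).round().astype(np.int32)),1)
            t+=1-np.minimum(im,sub).sum()/np.maximum(im,sub).sum()
        return t
    for y in yaws:
        r=minimize(cost,[x0[0]*100,x0[1]*100,y],method="Nelder-Mead",options=dict(initial_simplex=[[x0[0]*100+a,x0[1]*100+b,y+d] for a,b,d in((0,0,0),(.6,0,0),(0,.6,0),(0,0,.25))]))
        if best is None or r.fun<best.fun: best=r
    return best.x[0]/100,best.x[1]/100,best.x[2],best.fun
def green(im,uv,r=30,dil=0):
    hsv=cv2.cvtColor(im,cv2.COLOR_RGB2HSV)
    m=((hsv[:,:,0]>45)&(hsv[:,:,0]<85)&(hsv[:,:,1]>70)).astype(np.uint8)
    m=cv2.morphologyEx(m,cv2.MORPH_CLOSE,np.ones((3,3),np.uint8))
    n,l=cv2.connectedComponents(m); k=l[int(round(uv[1])),int(round(uv[0]))]
    if k==0:
        ys,xs=np.nonzero(l); i=np.argmin((xs-uv[0])**2+(ys-uv[1])**2); k=l[ys[i],xs[i]]
    return (l==k).astype(np.float32)
E
python3 - <<'E'
from h import *
top=cv2.imread("pics/top0.png")[:,:,::-1].copy();side=cv2.imread("pics/side0.png")[:,:,::-1].copy()
for n,uv,L,yaws in(("six",(299,278),.062,(0,.2,-.2)),("A",(331,282),.022,(-.5,0,.5,1)),("B",(357,274),.022,(-.5,0,.5,1,1.57))):
    p=unproj("top",uv,.011); us=proj("side",p)[0]
    mt,ms=green(top,uv),green(side,us); print(n,p.round(3),us.round(0),mt.sum(),ms.sum())
    for mm in({"top":mt,"side":ms},{"top":mt},{"side":ms}): print(np.round(fit(mm,p,L,.018,0,.022,yaws),3))
cv2.imwrite("pics/c1.png",cv2.resize(top[225:325,200:380,::-1],None,fx=4,fy=4,interpolation=cv2.INTER_CUBIC))
cv2.imwrite("pics/c2.png",cv2.resize(side[220:360,240:400,::-1],None,fx=4,fy=4,interpolation=cv2.INTER_CUBIC))
cv2.imwrite("pics/c3.png",cv2.resize(top[160:235,240:360,::-1],None,fx=6,fy=6,interpolation=cv2.INTER_CUBIC))
E
```

```text
six [0.468 0.034 0.011] [330. 276.] 218.0 115.0
[0.468 0.034 0.061 0.867]
[0.468 0.034 0.062 0.099]
[0.471 0.009 0.118 0.753]
A [ 0.459 -0.041  0.011] [339. 254.] 75.0 72.0
[ 0.459 -0.04  -0.013  0.756]
[ 0.46  -0.039 -0.02   0.162]
[ 0.458 -0.051  1.598  0.524]
B [ 0.478 -0.102  0.011] [334. 238.] 83.0 84.0Traceback (most recent call last):
  File "<stdin>", line 6, in <module>
  File "h.py", line 25, in fit
    r=minimize(cost,[x0[0]*100,x0[1]*100,y],method="Nelder-Mead",options=dict(initial_simplex=[[x0[0]*100+a,x0[1]*100+b,y+d] for a,b,d in((0,0,0),(.6,0,0),(0,.6,0),(0,0,.25))]))
    res = _minimize_neldermead(fun, x0, args, callback, bounds=bounds,
                               **options)
    fsim[j] = func(sim[j])
              ~~~~^^^^^^^^
    fx = function(np.copy(x), *(wrapper_args + args))
  File "h.py", line 19, in cost
    uv=proj(c,box(p[0]/100,p[1]/100,p[2],L,W,z0,z1)); o=np.floor(uv.mean(0))-40
  File "h.py", line 5, in proj
    d=eyes.camera_params(c);M=np.linalg.inv(d["cam_to_world"]);P=np.atleast_2d(P)
ValueError: time passes only in moves, steps and waits
```

```bash
python3 - <<'E'
s=open("h.py").read()
s=s.replace("def proj(","CP={c:eyes.camera_params(c) for c in('top','side')}\ndef proj(",1).replace("d=eyes.camera_params(c)","d=CP[c]").replace(">70)",">(sat))").replace("r=30,dil=0","sat=70")
open("h.py","w").write(s)
E
cat > m1.py <<'E'
from h import *
top=cv2.imread("pics/top0.png")[:,:,::-1].copy();side=cv2.imread("pics/side0.png")[:,:,::-1].copy()
for n,uv,L,yaws in(("six",(299,278),.062,(0,.2,-.2)),("A",(331,282),.022,(-.5,0,.5,1)),("B",(357,274),.022,(-.5,0,.5,1,1.57))):
    p=unproj("top",uv,.011); us=proj("side",p)[0]
    mt,ms=green(top,uv),green(side,us,45); print(n,p.round(3),us.round(0),mt.sum(),ms.sum())
    for mm in({"top":mt,"side":ms},{"top":mt},{"side":ms}): print(np.round(fit(mm,p,L,.018,0,.022,yaws),3))
cv2.imwrite("pics/c1.png",cv2.resize(top[225:325,200:380,::-1],None,fx=4,fy=4,interpolation=cv2.INTER_CUBIC))
cv2.imwrite("pics/c2.png",cv2.resize(side[220:360,240:400,::-1],None,fx=4,fy=4,interpolation=cv2.INTER_CUBIC))
cv2.imwrite("pics/c3.png",cv2.resize(top[160:235,240:360,::-1],None,fx=6,fy=6,interpolation=cv2.INTER_CUBIC))
E
python3 m1.py
```

```text
six [0.468 0.034 0.011] [330. 276.] 218.0 451.0
[0.467 0.034 0.068 0.243]
[0.468 0.034 0.062 0.099]
[0.467 0.031 0.059 0.09 ]
A [ 0.459 -0.041  0.011] [339. 254.] 75.0 149.0
[ 0.459 -0.04  -0.009  0.359]
[ 0.46  -0.039 -0.02   0.162]
[ 0.458 -0.043 -0.001  0.125]
B [ 0.478 -0.102  0.011] [334. 238.] 83.0 137.0
[ 0.477 -0.101  0.244  0.318]
[ 0.478 -0.1    0.283  0.136]
[ 0.477 -0.104  0.23   0.117]
```

View pics/c1.png

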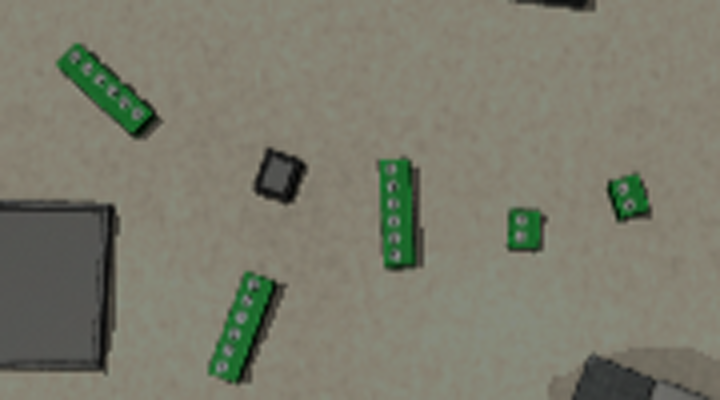

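View pics/c2.png

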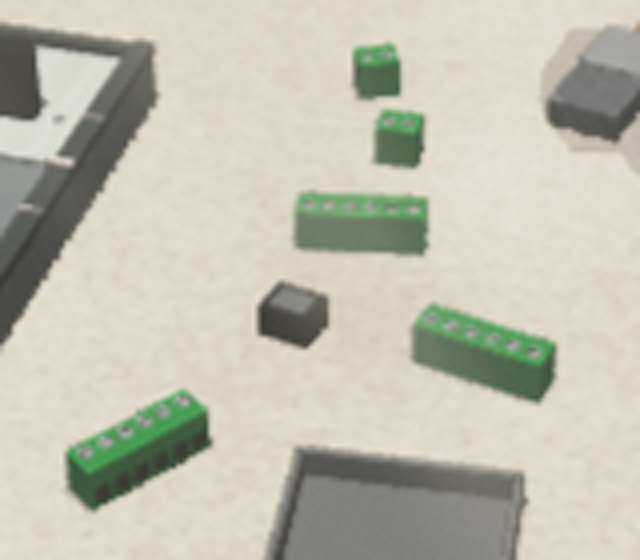

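View pics/c3.png

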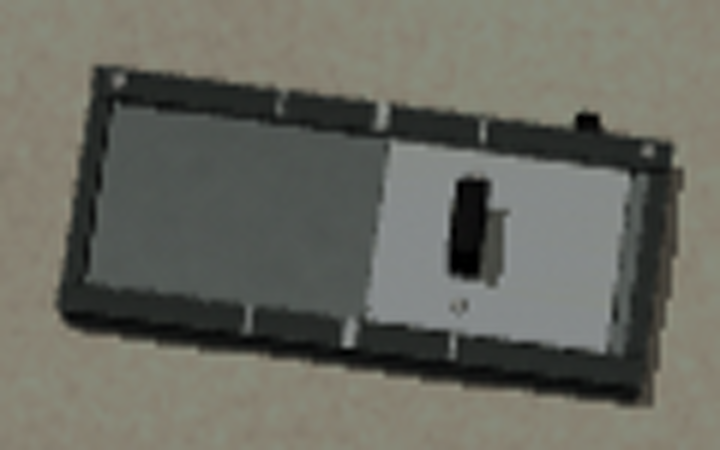

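The crop confirms it: at c1.png (398,212) is the rightmost (−y) six-screw block. The short blocks sit at (525,230) and (628,196), and the closed shutter's fin stands near (468,228) in c3.png. Now the trays and the light.

```bash
cat > m2.py <<'E'
from h import *
top=cv2.imread("pics/top0.png")[:,:,::-1].copy();side=cv2.imread("pics/side0.png")[:,:,::-1].copy()
for n,p,L,W in(("sq",(.423,.252,.009),.096,.096),("ob",(.463,-.283,.009),.096,.14)):
    ms={}
    for c,im in(("top",top),("side",side)):
        uv=proj(c,p)[0].astype(int); 
        g=im.max(2); ref=g[uv[1]-45:uv[1]+45,uv[0]-45:uv[0]+45]
        t,_=cv2.threshold(ref.copy(),0,255,cv2.THRESH_OTSU)
        m=(g<t).astype(np.uint8); k,l=cv2.connectedComponents(m); ms[c]=(l==l[uv[1],uv[0]]).astype(np.float32); print(n,c,t,ms[c].sum())
    for mm in({"top":ms["top"]},{"side":ms["side"]}): print(np.round(fit(mm,p,L,W,0,.018,(0,.1,-.1)),3))
f=lambda x,y:((x+.5)/6-.5+240,(y+.5)/6-.5+160)
a,b=unproj("top",f(382,116),.036),unproj("top",f(350,332),.036)
c,d=unproj("top",f(483,130),.036),unproj("top",f(453,346),.036)
e,g=unproj("top",f(279,103),.036),unproj("top",f(248,319),.036)
print("half",(a+b)/2,"closed",(c+d)/2,"open",(e+g)/2, (a-b),"finTop",unproj("top",f(472,226),.073))
v=(e+g-c-d)/2; print(np.arctan2(-v[0],v[1]),np.linalg.norm(v))
for t in("two_way_a_c","six_way_c","tray_square","tray_oblong","fin","half_mark"):
    print(t,[(round(r["conf"],2),np.round(r["centre"],3).tolist()) for r in eyes.landmark_of("side",t)][:5])
E
python3 m2.py
```

```text
sq top 104.0 1906.0
sq side 171.0 3109.0
[ 0.426  0.249 -0.034  0.052]
[ 0.425  0.25  -0.035  0.027]
ob top 99.0 2616.0
ob side 170.0 1464.0
[ 0.462 -0.285 -0.085  0.029]
[ 0.462 -0.287 -0.081  0.038]
half [0.65618594 0.03101326 0.036     ] closed [ 0.6507253  -0.00888117  0.036     ] open [0.66124735 0.07113629 0.036     ] [ 0.08700015 -0.01182305  0.        ] finTop [ 0.64583249 -0.01021839  0.073     ]
-0.13074669433280287 0.08070629712144388
two_way_a_c [(0.61, [0.477, -0.098, 0.015]), (0.54, [0.589, 0.402, -0.005])]
six_way_c [(0.93, [0.399, 0.125, 0.013]), (0.89, [0.466, 0.033, 0.001]), (0.82, [0.536, 0.21, 0.007]), (0.68, [0.534, 0.205, -0.008]), (0.64, [0.401, 0.126, 0.005])]
tray_square [(0.78, [0.422, 0.254, 0.002])]
tray_oblong [(0.69, [0.46, -0.286, -0.001])]
fin [(0.74, [0.65, -0.011, 0.054])]
half_mark [(0.93, [0.656, 0.032, 0.036])]
```

```bash
cat > plan.py <<'E'
import sys
from plant import bot
import numpy as np
from scipy.spatial.transform import Rotation as R
def plan(x,y,z,yaw):
    s=bot.read_state();Rm=R.from_quat(s["eef_rot"])
    cur=np.arctan2(Rm.as_matrix()[1,0],Rm.as_matrix()[0,0])
    tgt=np.array([[np.cos(yaw),np.sin(yaw),0],[np.sin(yaw),-np.cos(yaw),0],[0,0,-1]])
    rv=(Rm.inv()*R.from_matrix(tgt)).as_rotvec(degrees=True)
    d=np.array([x,y,z])-s["position"]
    print("t",s["time_s"],"pos",s["position"].round(4),"open",round(s["opening"],4),"F",s["ft_force"].round(1),"q",s["q"].round(2))
    print("turn deg",rv.round(1),"shift mm now-axes",(Rm.inv().apply(d)*1000).round(1),"after-turn axes",(tgt.T@d*1000).round(1))
plan(*map(float,sys.argv[1:5]))
E
python3 plan.py .4675 .033 .1 .062
```

```text
t 1.0 pos [ 0.146  -0.5043  0.2117] open 0.0883 F [ 0.1 -0.4  0.6] q [-1.51  0.31  1.5   0.    1.33 -0.22]
turn deg [-0.  -0.  12.6] shift mm now-axes [ 458.3 -426.7  111.7] after-turn axes [ 354.2 -516.4  111.7]
```

Request:
{"op": "drive_tool", "data": {
  "series": [
    [0.5, 0, 0, 0, 0, 0, 6.3],
    [0.5, 0, 0, 0, 0, 0, 6.3],
    [0.5, 25, -37, 0, 0, 0, 0],
    [0.5, 25, -37, 0, 0, 0, 0],
    [0.5, 25, -37, 0, 0, 0, 0],
    [0.5, 25, -37, 0, 0, 0, 0],
    [0.5, 25, -37, 0, 0, 0, 0],
    [0.5, 25, -37, 0, 0, 0, 0]
  ]
}}

```text
time_s: 1.8
position: [0.2859, -0.2702, 0.2107]
eef_rot: [1.0, 0.022, 0.0, 0.0]
ft_force: [1.2, -0.6, 0.1]
opening: 0.0439
```

```bash
python3 plan.py .4675 .033 .1 .062
```

```text
t 1.8 pos [ 0.2859 -0.2702  0.2107] open 0.0439 F [ 1.2 -0.6  0.1] q [-1.06  0.02  1.85  0.    1.27  0.47]
turn deg [ 0. -0. -1.] shift mm now-axes [ 194.8 -294.9  110.6] after-turn axes [ 200.  -291.3  110.7]
```

Rows track well. Continuing.

Request:
{"op": "drive_tool", "data": {
  "series": [
    [0.5, 24, -36, 10, 0, 0, 0],
    [0.5, 24, -36, 10, 0, 0, 0],
    [0.5, 24, -36, 10, 0, 0, 0],
    [0.5, 24, -36, 10, 0, 0, 0],
    [0.5, 24, -36, 10, 0, 0, 0],
    [0.5, 24, -36, 10, 0, 0, 0],
    [0.5, 24, -36, 10, 0, 0, 0],
    [0.5, 24, -36, 10, 0, 0, -1],
    [0.5, 0, 0, 0, 0, 0, 0]
  ]
}}

```text
time_s: 2.7
position: [0.4724, 0.0425, 0.1291]
eef_rot: [0.999, 0.033, 0.003, 0.003]
ft_force: [-1.1, -0.6, -0.4]
opening: 0.0439
```

```bash
python3 plan.py .4675 .033 .005 .062
```

```text
t 2.7 pos [0.4724 0.0425 0.1291] open 0.0439 F [-1.1 -0.6 -0.4] q [-0.16  0.29  1.77 -0.01  1.08  1.35]
turn deg [ 0.4 -0.4  0.2] shift mm now-axes [ -6.3   8.4 124.1] after-turn axes [ -5.5   9.1 124.1]
```

Request:
{"op": "drive_tool", "data": {
  "series": [
    [0.5, -6, 9, 30, 0.4, -0.4, 0],
    [0.5, 0, 0, 30, 0, 0, 0],
    [0.5, 0, 0, 30, 0, 0, 0],
    [0.5, 0, 0, 0, 0, 0, 0]
  ]
}}

```text
time_s: 3.1
position: [0.4679, 0.0324, 0.0376]
eef_rot: [0.999, 0.034, 0.001, 0.0]
ft_force: [0.2, 0.0, 0.6]
opening: 0.0442
```

```bash
python3 plan.py .4675 .033 .005 .062
```

```text
t 3.1 pos [0.4679 0.0324 0.0376] open 0.0442 F [0.2 0.  0.6] q [-0.18  0.42  1.87  0.    0.85  1.32]
turn deg [ 0.  -0.1  0.4] shift mm now-axes [-0.4 -0.6 32.6] after-turn axes [-0.3 -0.6 32.6]
```

Request:
{"op": "drive_tool", "data": {
  "series": [
    [0.5, 0, 0, 20, 0, 0, 0],
    [0.5, 0, 0, 12, 0, 0, 0],
    [0.5, 0, 0, 0, 0, 0, 0],
    [1, 0, 0, 0, 0, 0, 0],
    [1, 0, 0, 0, 0, 0, 0],
    [1, 0, 0, 0, 0, 0, 0],
    [1, 0, 0, 0, 0, 0, 0]
  ]
}}

```text
time_s: 3.8
position: [0.4717, 0.0304, 0.0116]
eef_rot: [0.999, 0.034, 0.006, 0.001]
ft_force: [0.0, 0.2, -0.0]
opening: 0.0146
```

```bash
python3 plan.py .462 -.286 .08 -.083
```

```text
t 3.8 pos [0.4717 0.0304 0.0116] open 0.0146 F [ 0.   0.2 -0. ] q [-0.18  0.47  1.88  0.    0.78  1.32]
turn deg [ 0.1 -0.7  8.6] shift mm now-axes [-30.2 315.2 -67.9] after-turn axes [ 16.6 316.1 -68.4]
```

Request:
{"op": "drive_tool", "data": {
  "series": [
    [1, 0, 0, 0, 0, 0, 0]
  ]
}}

```text
time_s: 3.9
position: [0.4719, 0.0303, 0.0119]
eef_rot: [0.999, 0.034, 0.006, 0.001]
ft_force: [0.1, 0.1, -0.7]
opening: 0.0064
```

Run:
```python
from h import *
s=bot.read_state(); print(s["position"],s["opening"],s["ft_force"])
im=eyes.read_camera("side"); cv2.imwrite("pics/s1.png",cv2.resize(im[180:360,230:430,::-1],None,fx=3.3,fy=3.3,interpolation=cv2.INTER_CUBIC))
```

```text
[0.47190265 0.03034998 0.0119047 ] 0.0064175723741841445 [ 0.10690599  0.10476222 -0.6550946 ]
```

View pics/s1.png

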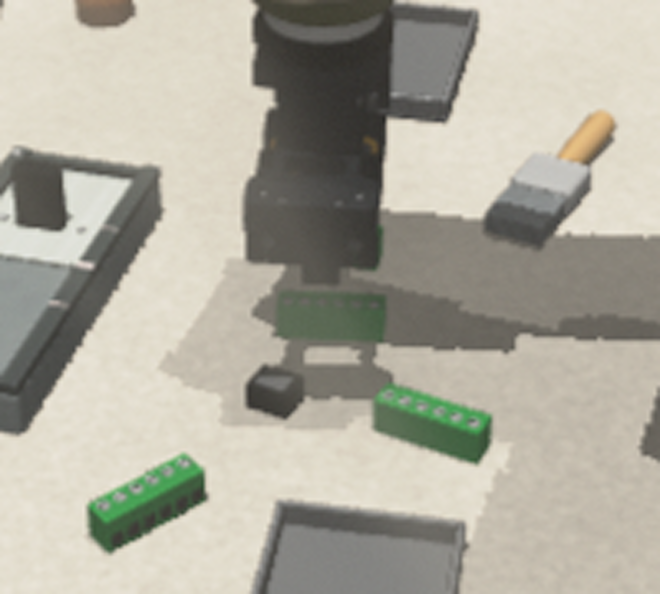

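Run:
```python
from h import *
from scipy.spatial.transform import Rotation as R
s=bot.read_state(); Rm=R.from_quat(s["eef_rot"]).as_matrix()
for k in(0,.019,.064): 
    uv=proj("side",s["position"]-Rm[:,2]*k)[0]; print(k,uv,(uv-[230,180])*3.3)
print(proj("top",s["position"]))
im=eyes.read_camera("top"); cv2.imwrite("pics/t1.png",cv2.resize(im[200:330,200:400,::-1],None,fx=4,fy=4,interpolation=cv2.INTER_CUBIC))
im=eyes.read_camera("side"); cv2.imwrite("pics/s1b.png",im[:,:,::-1])
b=cv2.resize(im[220:320,270:370,::-1],None,fx=6,fy=6,interpolation=cv2.INTER_CUBIC); cv2.imwrite("pics/s1c.png",b)
```

```text
0 [327.61144773 274.15323814] [322.11777751 310.70568588]
0.019 [327.63604707 266.13639515] [322.19895532 284.25010399]
0.064 [327.69618154 246.53876603] [322.39739909 219.5779279 ]
[[300.50687745 276.18179642]]
```

View pics/t1.png

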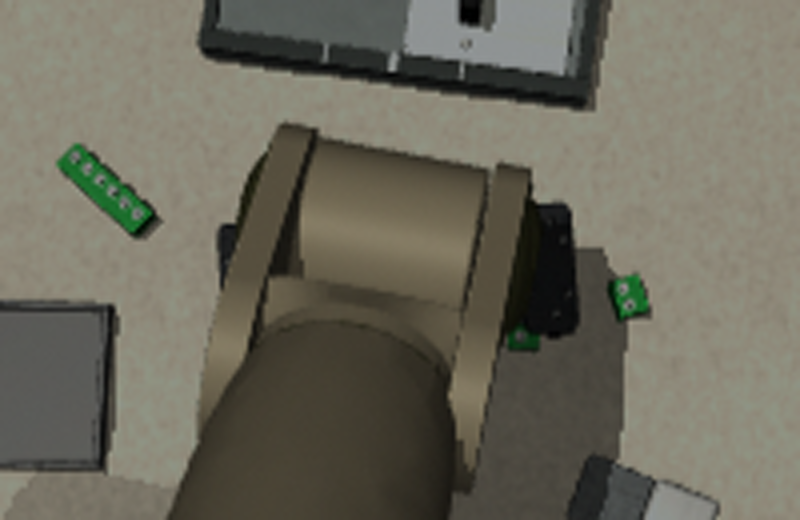

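View pics/s1c.png

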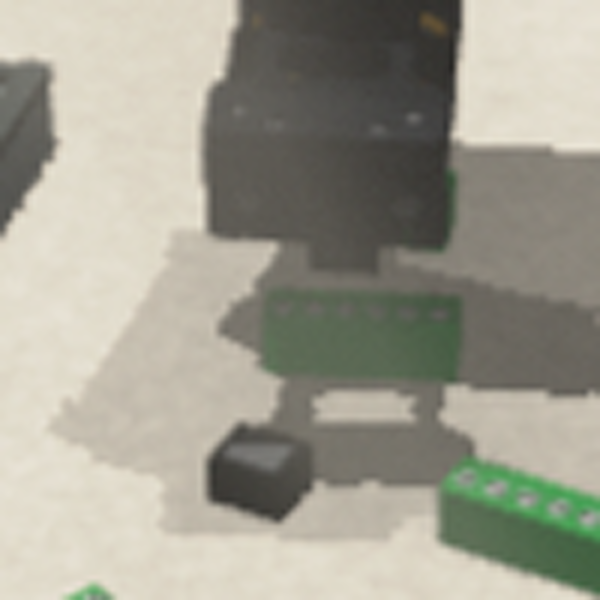

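Run:
```python
from h import *
from scipy.spatial.transform import Rotation as R
s=bot.read_state(); Rm=R.from_quat(s["eef_rot"]).as_matrix();print(s["q"])
for dx in(-.0375,.0375):
  for k in(.064,.084):
    for dy in(-.0935,.0935): print(dx,dy,k,((proj("side",s["position"]+Rm@np.array([dx,dy,-k]))[0]-[270,220])*6).round())
for z in(.012,.022,.032,.036): print(z,((proj("side",[.4719,.0304,z])[0]-[270,220])*6).round(), unproj("side",(327,265),z).round(3))
```

```text
[-1.84312508e-01  4.69407640e-01  1.87737682e+00  9.69466736e-05
  7.82982466e-01  1.31913765e+00]
-0.0375 -0.0935 0.064 [454. 345.]
-0.0375 0.0935 0.064 [479.   9.]
-0.0375 -0.0935 0.084 [455. 289.]
-0.0375 0.0935 0.084 [480. -43.]
0.0375 -0.0935 0.064 [195. 334.]
0.0375 0.0935 0.064 [254.   0.]
0.0375 -0.0935 0.084 [193. 277.]
0.0375 0.0935 0.084 [253. -51.]
0.012 [346. 325.] [0.477 0.001 0.012]
0.022 [345. 299.] [0.475 0.015 0.022]
0.032 [345. 274.] [0.473 0.028 0.032]
0.036 [345. 264.] [0.472 0.034 0.036]
```

View pics/s1b.png

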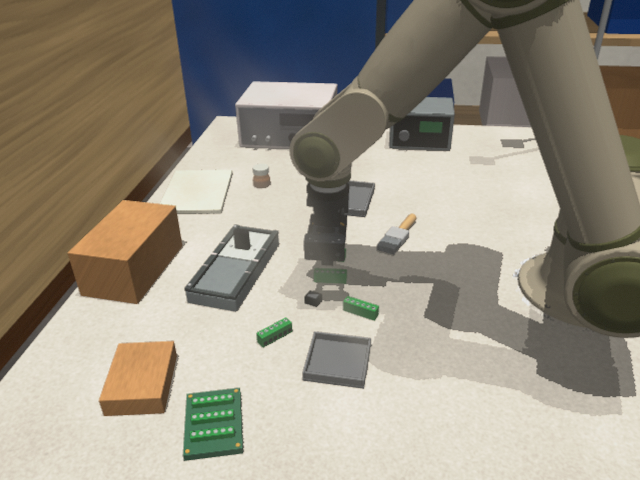

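Request:
{"op": "drive_tool", "data": {
  "series": [
    [0.5, 0, 0, 0, 0, 0, 0],
    [0.5, 0, 0, 0, 0, 0, 0],
    [0.5, 0, 0, 0, 0, 0, 0],
    [0.5, 0, 0, 0, 0, 0, 0]
  ]
}}

```text
time_s: 4.45
position: [0.4716, 0.0304, 0.0115]
eef_rot: [0.999, 0.034, 0.006, 0.001]
ft_force: [0.4, 1.0, 0.9]
opening: 0.0302
```

Run:
```python
from h import *
s=bot.read_state(); print(s["position"],s["opening"],s["ft_force"],s["q"])
im=eyes.read_camera("side")
b=cv2.resize(im[220:320,270:370,::-1],None,fx=6,fy=6,interpolation=cv2.INTER_CUBIC); cv2.imwrite("pics/s2.png",b)
```

```text
[0.47158839 0.03043321 0.01146399] 0.030191056789031022 [0.38362465 0.99292781 0.93311725] [-1.84249814e-01  4.69683272e-01  1.87748662e+00  8.96305851e-05
  7.83108600e-01  1.31914562e+00]
```

View pics/s2.png

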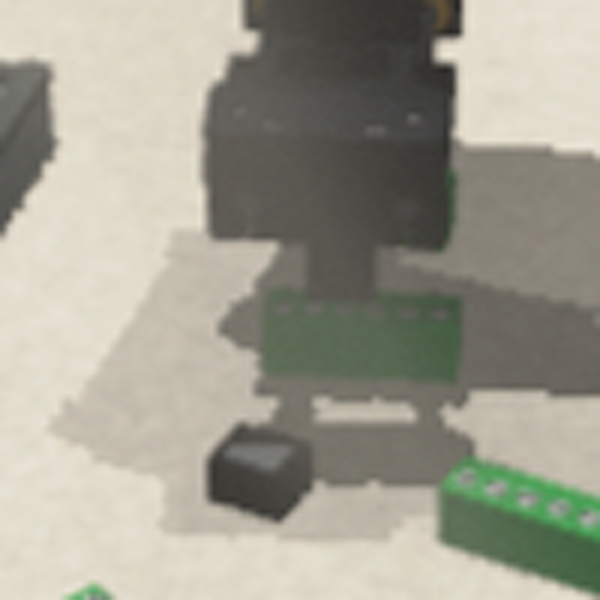

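Request:
{"op": "drive_tool", "data": {
  "series": [
    [0.5, -3, -3, 0, 0, -0.7, 0],
    [0.5, 0, 0, 5, 0, 0, 0],
    [0.5, 0, 0, 0, 0, 0, 0]
  ]
}}

```text
time_s: 4.8
position: [0.468, 0.0335, 0.006]
eef_rot: [0.999, 0.034, -0.001, 0.001]
ft_force: [0.5, -0.2, 0.2]
opening: 0.044
```

```bash
python3 - <<'E'
from h import *
s=bot.read_state(); print(s["position"],s["opening"],s["ft_force"],s["q"])
im=eyes.read_camera("side")
b=cv2.resize(im[220:320,270:370,::-1],None,fx=6,fy=6,interpolation=cv2.INTER_CUBIC); cv2.imwrite("pics/s3.png",b)
E
python3 plan.py .4675 .033 .005 .062
```

```text
[0.46804201 0.03349335 0.00601778] 0.04401649145679168 [ 0.48849077 -0.21251274  0.17262625] [-0.17703816  0.48062597  1.87925762 -0.00464536  0.78334529  1.32967236]
t 4.85 pos [0.4682 0.0335 0.0063] open 0.044 F [ 0.   0.3 -0.6] q [-0.18  0.48  1.88 -0.    0.78  1.33]
turn deg [0.2 0.1 0.3] shift mm now-axes [-0.7  0.4  1.3] after-turn axes [-0.7  0.4  1.3]
```

View pics/s3.png

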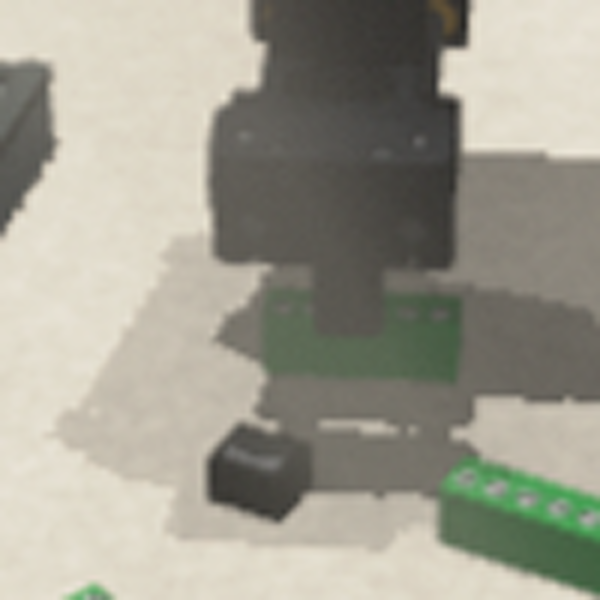

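The picture shows the tips about 22 mm higher than the reported TCP z: at a reading of 6 mm they only reach the block's top third. I'll go down in small steps, watching the force.

Request:
{"op": "drive_tool", "data": {
  "series": [
    [0.5, 0, 0, 5, 0, 0, 0],
    [0.5, 0, 0, 5, 0, 0, 0],
    [0.5, 0, 0, 0, 0, 0, 0]
  ]
}}

```text
time_s: 5.15
position: [0.4682, 0.0334, -0.0047]
eef_rot: [0.999, 0.034, -0.001, 0.001]
ft_force: [-0.0, 0.9, 0.5]
opening: 0.044
```

Run:
```python
from h import *
s=bot.read_state(); print(s["position"],s["opening"],s["ft_force"],s["q"])
im=eyes.read_camera("side")
b=cv2.resize(im[220:320,270:370,::-1],None,fx=6,fy=6,interpolation=cv2.INTER_CUBIC); cv2.imwrite("pics/s4.png",b)
```

```text
[ 0.46819278  0.03340806 -0.0046638 ] 0.04403581194755215 [-0.04044713  0.93571027  0.53405294] [-0.17717006  0.50146147  1.88406771 -0.00475783  0.75731507  1.32971904]
```

View pics/s4.png

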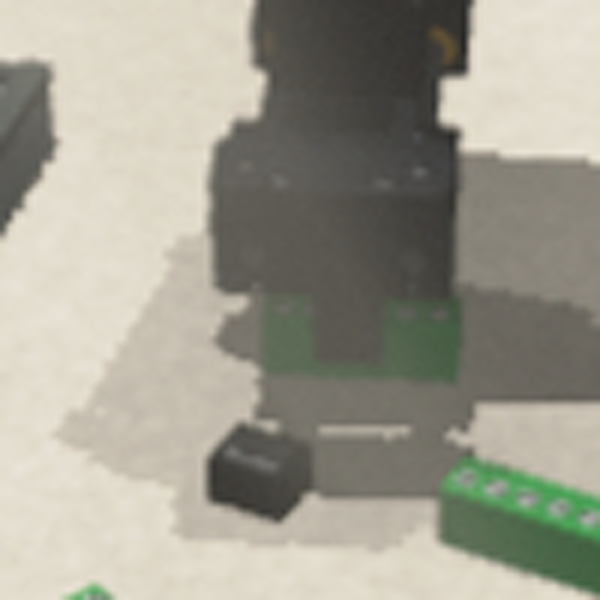

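Request:
{"op": "drive_tool", "data": {
  "series": [
    [0.5, 0, 0, 5, 0, 0, 0],
    [0.5, 0, 0, 4, 0, 0, 0],
    [0.5, 0, 0, 0, 0, 0, 0],
    [1, 0, 0, 0, 0, 0, 0],
    [1, 0, 0, 0, 0, 0, 0],
    [1, 0, 0, 0, 0, 0, 0],
    [1, 0, 0, 0, 0, 0, 0],
    [1, 0, 0, 0, 0, 0, 0]
  ]
}}

```text
time_s: 6.0
position: [0.4685, 0.0333, -0.014]
eef_rot: [0.999, 0.034, -0.001, 0.002]
ft_force: [1.1, -0.1, 0.0]
opening: 0.0175
```

```bash
python3 - <<'E'
from h import *
s=bot.read_state(); print(s["position"],s["opening"],s["ft_force"],s["q"])
im=eyes.read_camera("side")
b=cv2.resize(im[220:320,270:370,::-1],None,fx=6,fy=6,interpolation=cv2.INTER_CUBIC); cv2.imwrite("pics/s5.png",b)
E
python3 plan.py .462 -.286 .08 -.083
```

```text
[ 0.46850235  0.03329243 -0.0140177 ] 0.01748563132935752 [ 1.1029727  -0.05976111  0.00499489] [-0.1773118   0.52017642  1.88751928 -0.00484872  0.73439754  1.32978223]
t 6.05 pos [ 0.4685  0.0333 -0.014 ] open 0.0177 F [ 0.1 -1.   0.2] q [-0.18  0.52  1.89 -0.    0.73  1.33]
turn deg [0.2 0.1 8.6] shift mm now-axes [-28.1 318.4 -93. ] after-turn axes [ 20.  318.7 -94. ]
```

View pics/s5.png

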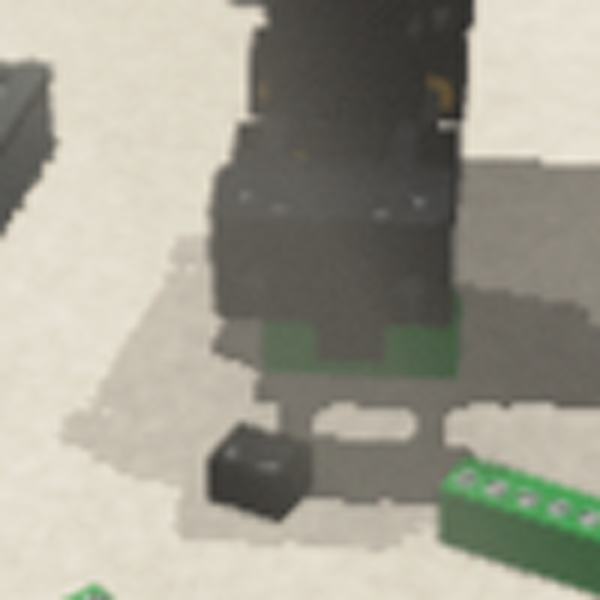

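Request:
{"op": "drive_tool", "data": {
  "series": [
    [1, 0, 0, -20, 0, 0, 0],
    [1, 0, 0, -40, 0, 0, 0],
    [1, 0, 0, -30, 0, 0, 4.3],
    [1, 0, 0, 0, 0, 0, 4.3],
    [1, 0, 0, 0, 0, 0, 0]
  ]
}}

```text
time_s: 6.55
position: [0.4681, 0.0336, 0.0792]
eef_rot: [0.999, -0.044, -0.001, 0.001]
ft_force: [-0.3, 1.0, -0.9]
opening: 0.0174
```

```bash
python3 plan.py .462 -.286 .06 -.083
```

```text
t 6.55 pos [0.4681 0.0336 0.0792] open 0.0174 F [-0.3  1.  -0.9] q [-0.18  0.35  1.83 -0.    0.96  1.48]
turn deg [ 0.2  0.1 -0.3] shift mm now-axes [ 22.  318.9  20.1] after-turn axes [ 20.5 319.   19.2]
```

Request:
{"op": "drive_tool", "data": {
  "series": [
    [1, 2, 40, 0, 0, 0, 0],
    [1, 2, 40, 0, 0, 0, 0],
    [1, 2, 40, 0, 0, 0, 0],
    [1, 2, 40, 0, 0, 0, 0],
    [1, 3, 40, 0, 0, 0, 0],
    [1, 3, 40, 0, 0, 0, 0],
    [1, 3, 40, 0, 0, 0, 0],
    [1, 3, 30, 0, 0, 0, 0],
    [1, 0, 0, 0, 0, 0, 0]
  ]
}}

```text
time_s: 7.45
position: [0.4611, -0.2876, 0.0753]
eef_rot: [0.999, -0.032, -0.004, -0.0]
ft_force: [-0.2, 0.4, -0.7]
opening: 0.0178
```

```bash
python3 plan.py .462 -.286 .015 -.083
```

```text
t 7.45 pos [ 0.4611 -0.2876  0.0753] open 0.0178 F [-0.2  0.4 -0.7] q [-0.77  0.5   1.61 -0.01  1.04  0.87]
turn deg [-0.   0.4  1.1] shift mm now-axes [ 1.3 -1.6 60.3] after-turn axes [ 0.8 -1.7 60.3]
```

Request:
{"op": "drive_tool", "data": {
  "series": [
    [1, 1, -2, 30, 0, 0.4, 1.1],
    [1, 0, 0, 30, 0, 0, 0],
    [1, 0, 0, 0, 0, 0, 0]
  ]
}}

```text
time_s: 7.75
position: [0.4614, -0.2846, 0.0126]
eef_rot: [0.999, -0.04, -0.001, -0.001]
ft_force: [0.3, -0.9, 0.6]
opening: 0.0171
```

```bash
python3 plan.py .462 -.286 -.009 -.083;python3 - <<'E'
from h import *
im=eyes.read_camera("side")
cv2.imwrite("pics/s6.png",cv2.resize(im[130:250,290:410,::-1],None,fx=5,fy=5,interpolation=cv2.INTER_CUBIC))
im=eyes.read_camera("top")
cv2.imwrite("pics/t6.png",cv2.resize(im[230:330,380:500,::-1],None,fx=5,fy=5,interpolation=cv2.INTER_CUBIC))
E
```

```text
t 7.75 pos [ 0.4614 -0.2846  0.0126] open 0.0171 F [ 0.3 -0.9  0.6] q [-0.77  0.59  1.66  0.    0.9   0.88]
turn deg [-0.1  0.1  0.1] shift mm now-axes [ 0.7  1.4 21.6] after-turn axes [ 0.7  1.4 21.6]
```

View pics/s6.png

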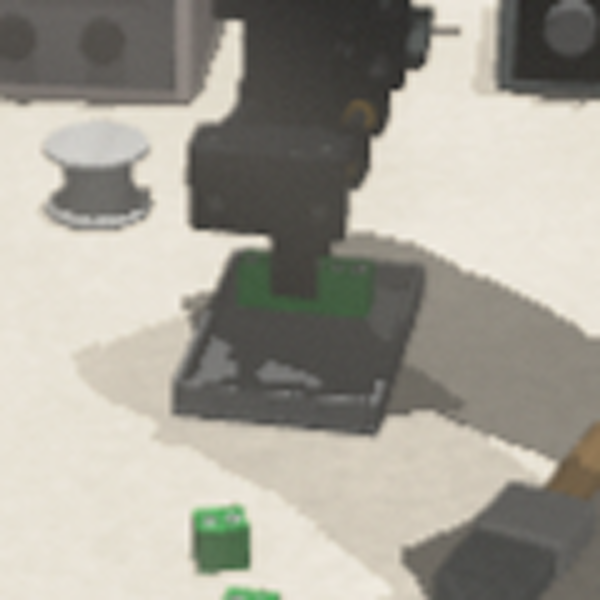

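View pics/t6.png

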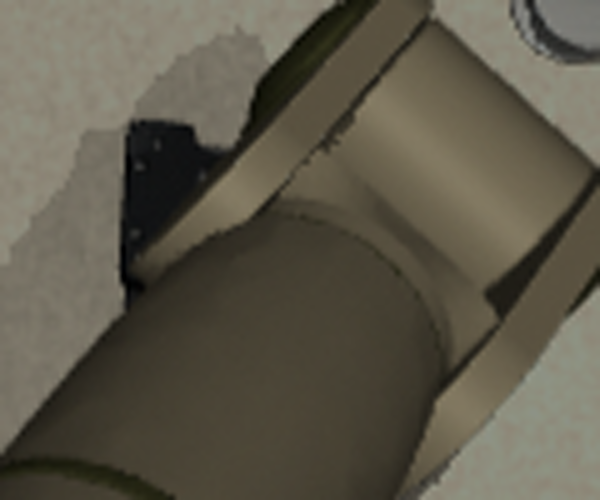

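Request:
{"op": "drive_tool", "data": {
  "series": [
    [1, 0, 0, 10, 0, 0, 0],
    [1, 0, 0, 8, 0, 0, 0],
    [1, 0, 0, 3, 0, 0, 0],
    [1, 0, 0, 0, 0, 0, 0]
  ]
}}

```text
time_s: 8.25
position: [0.4649, -0.2865, -0.0032]
eef_rot: [0.999, -0.039, 0.004, 0.003]
ft_force: [-1.0, -0.8, -0.3]
opening: 0.0177
```

```bash
python3 plan.py .462 -.286 -.009 -.083;python3 - <<'E'
from h import *
im=eyes.read_camera("side")
cv2.imwrite("pics/s7.png",cv2.resize(im[130:250,290:410,::-1],None,fx=5,fy=5,interpolation=cv2.INTER_CUBIC))
E
```

```text
t 8.25 pos [ 0.4649 -0.2865 -0.0032] open 0.0177 F [-1.  -0.8 -0.3] q [-0.77  0.62  1.66  0.    0.86  0.88]
turn deg [ 0.3 -0.4  0.3] shift mm now-axes [-3.  -0.3  5.8] after-turn axes [-2.9 -0.3  5.8]
```

View pics/s7.png

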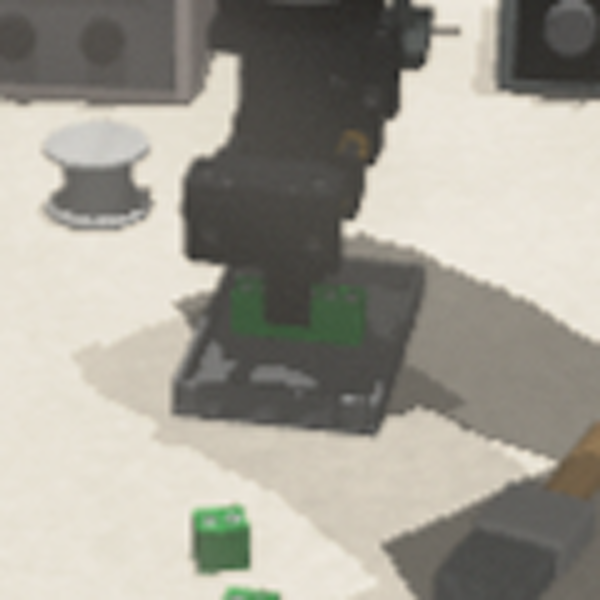

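Request:
{"op": "drive_tool", "data": {
  "series": [
    [1, -3, 0, 3, 0, -0.4, 0],
    [1, 0, 0, 0, 0, 0, 0]
  ]
}}

```text
time_s: 8.5
position: [0.4619, -0.2866, -0.0058]
eef_rot: [0.999, -0.039, 0.0, 0.003]
ft_force: [0.6, -0.8, -0.0]
opening: 0.0173
```

```bash
python3 plan.py .462 -.286 -.009 -.083
```

```text
t 8.5 pos [ 0.4619 -0.2866 -0.0058] open 0.0173 F [ 0.6 -0.8 -0. ] q [-0.77  0.62  1.66 -0.01  0.85  0.88]
turn deg [ 0.3 -0.   0.3] shift mm now-axes [ 0.  -0.6  3.2] after-turn axes [ 0.  -0.6  3.2]
```

Freely moving, no contact. A little lower, then release.

Request:
{"op": "drive_tool", "data": {
  "series": [
    [1, 0, 0, 3, 0, 0, 0],
    [1, 0, 0, 1, 0, 0, 0],
    [1, 0, 0, 0, 0, 0, 0]
  ]
}}

```text
time_s: 8.8
position: [0.462, -0.2867, -0.0099]
eef_rot: [0.999, -0.039, 0.0, 0.003]
ft_force: [-0.2, -0.6, -0.9]
opening: 0.0177
```

```bash
python3 plan.py .462 -.286 -.009 -.083
```

```text
t 8.8 pos [ 0.462  -0.2867 -0.0099] open 0.0177 F [-0.2 -0.6 -0.9] q [-0.77  0.63  1.67 -0.01  0.84  0.88]
turn deg [ 0.4 -0.   0.3] shift mm now-axes [-0.  -0.7 -0.9] after-turn axes [-0.  -0.7 -0.9]
```

Request:
{"op": "drive_tool", "data": {
  "series": [
    [0.6, 0, 0, 0, 0, 0, 0],
    [0.6, 0, 0, 0, 0, 0, 0],
    [0.6, 0, 0, 0, 0, 0, 0],
    [0.6, 0, 0, -20, 0, 0, 0],
    [0.5, 0, 0, -40, 0, 0, 0],
    [0.5, 0, 0, -40, 0, 0, 0],
    [0.5, 0, 0, 0, 0, 0, 0]
  ]
}}

```text
time_s: 9.5
position: [0.4617, -0.2859, 0.0931]
eef_rot: [0.999, -0.039, -0.0, 0.003]
ft_force: [0.6, -0.2, -0.8]
opening: 0.0438
```

```bash
python3 plan.py .4775 -.102 .05 .25;python3 - <<'E'
from h import *
im=eyes.read_camera("side")
cv2.imwrite("pics/s8.png",cv2.resize(im[130:250,290:410,::-1],None,fx=5,fy=5,interpolation=cv2.INTER_CUBIC))
E
```

```text
t 9.5 pos [ 0.4617 -0.2859  0.0931] open 0.0438 F [ 0.6 -0.2 -0.8] q [-0.77  0.47  1.6  -0.    1.07  0.88]
turn deg [  0.3   0.1 -18.8] shift mm now-axes [   1.4 -184.8   42.2] after-turn axes [  60.8 -174.3   43.1]
```

View pics/s8.png

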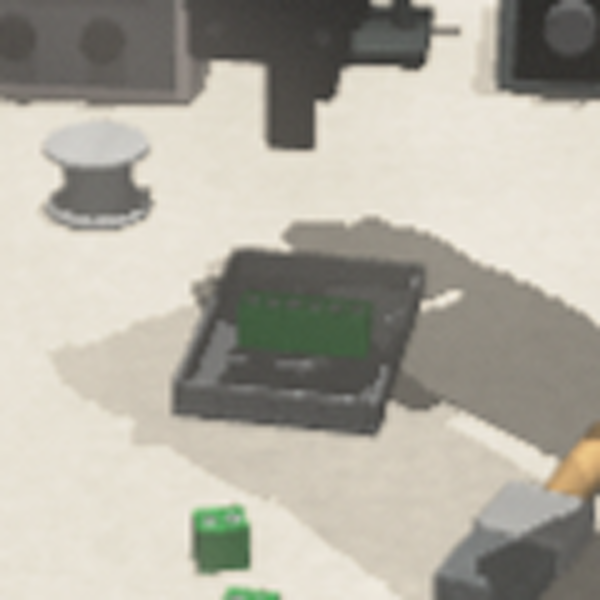

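Request:
{"op": "drive_tool", "data": {
  "series": [
    [0.5, 0, 0, 0, 0, 0, -6.3],
    [0.5, 0, 0, 0, 0, 0, -6.3],
    [0.5, 0, 0, 0, 0, 0, -6.3],
    [0.5, 12, -35, 0, 0, 0, 0],
    [0.5, 12, -35, 0, 0, 0, 0],
    [0.5, 12, -35, 0, 0, 0, 0],
    [0.5, 12, -35, 0, 0, 0, 0],
    [0.5, 12, -34, 0, 0, 0, 0],
    [0.5, 0, 0, 0, 0, 0, 0]
  ]
}}

```text
time_s: 10.45
position: [0.4686, -0.0931, 0.0803]
eef_rot: [0.991, 0.131, -0.008, -0.004]
ft_force: [-0.5, 0.3, 0.3]
opening: 0.0441
```

```bash
python3 plan.py .4775 -.102 .025 .25
```

```text
t 10.45 pos [ 0.4686 -0.0931  0.0803] open 0.0441 F [-0.5  0.3  0.3] q [-0.44  0.37  1.79 -0.    1.    0.87]
turn deg [-0.6  0.8  0.7] shift mm now-axes [ 7.1 11.5 55. ] after-turn axes [ 6.4 10.8 55.3]
```

Request:
{"op": "drive_tool", "data": {
  "series": [
    [0.5, 7, 11, 0, -0.6, 0.8, 0.7],
    [0.5, 0, 0, 25, 0, 0, 0],
    [0.5, 0, 0, 20, 0, 0, 0],
    [0.5, 0, 0, 0, 0, 0, 0]
  ]
}}

```text
time_s: 10.85
position: [0.4798, -0.1061, 0.0317]
eef_rot: [0.992, 0.123, 0.001, 0.001]
ft_force: [-0.1, 0.7, 0.8]
opening: 0.0443
```

```bash
python3 plan.py .4775 -.102 -.014 .25
```

```text
t 10.85 pos [ 0.4798 -0.1061  0.0317] open 0.0443 F [-0.1  0.7  0.8] q [-0.46  0.47  1.8  -0.    0.87  0.87]
turn deg [ 0.1 -0.1 -0.2] shift mm now-axes [-1.3 -4.7 45.7] after-turn axes [-1.2 -4.6 45.7]
```

Request:
{"op": "drive_tool", "data": {
  "series": [
    [0.5, -1.3, -4.7, 10, 0, 0, 0],
    [0.5, 0, 0, 10, 0, 0, 0],
    [0.5, 0, 0, 0, 0, 0, 0]
  ]
}}

```text
time_s: 11.15
position: [0.478, -0.1041, 0.0108]
eef_rot: [0.993, 0.121, 0.001, 0.001]
ft_force: [0.4, -0.3, 0.4]
opening: 0.0443
```

```bash
python3 plan.py .4775 -.102 -.014 .25;python3 - <<'E'
from h import *
im=eyes.read_camera("side")
cv2.imwrite("pics/s9.png",cv2.resize(im[180:280,280:400,::-1],None,fx=5,fy=5,interpolation=cv2.INTER_CUBIC))
E
```

```text
t 11.15 pos [ 0.478  -0.1041  0.0108] open 0.0443 F [ 0.4 -0.3  0.4] q [-0.45  0.5   1.82 -0.    0.81  0.87]
turn deg [ 0.2 -0.1 -0.4] shift mm now-axes [-0.1 -2.2 24.8] after-turn axes [-0.  -2.1 24.8]
```

View pics/s9.png

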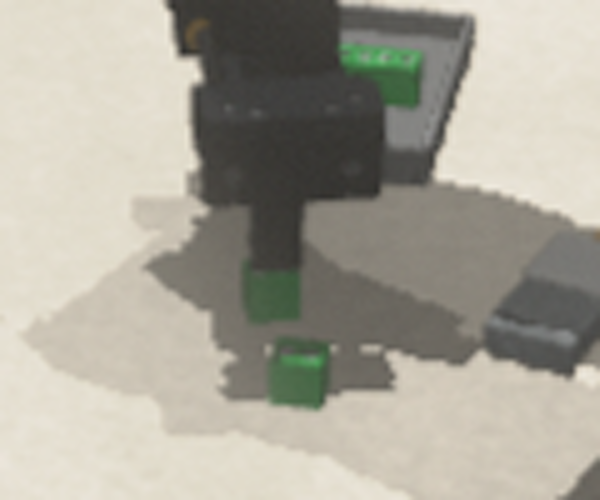

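Request:
{"op": "drive_tool", "data": {
  "series": [
    [0.5, 0, -2, 8, 0, 0, 0],
    [0.5, 0, 0, 8, 0, 0, 0],
    [0.5, 0, 0, 8, 0, 0, 0],
    [0.5, 0, 0, 0, 0, 0, 0],
    [1, 0, 0, 0, 0, 0, 0],
    [1, 0, 0, 0, 0, 0, 0],
    [1, 0, 0, 0, 0, 0, 0],
    [1, 0, 0, 0, 0, 0, 0],
    [1, 0, 0, 0, 0, 0, 0]
  ]
}}

```text
time_s: 12.1
position: [0.479, -0.1025, -0.0133]
eef_rot: [0.993, 0.122, 0.003, 0.002]
ft_force: [0.4, -0.5, -0.2]
opening: 0.0176
```

```bash
python3 plan.py .443 .249 .08 -.035
```

```text
t 12.1 pos [ 0.479  -0.1025 -0.0133] open 0.0176 F [ 0.4 -0.5 -0.2] q [-0.45  0.55  1.83 -0.    0.75  0.88]
turn deg [ 0.3 -0.3 16. ] shift mm now-axes [  50.4 -349.3  -95. ] after-turn axes [ -48.3 -350.   -93.3]
```

Request:
{"op": "drive_tool", "data": {
  "series": [
    [1, 0, 0, -20, 0, 0, 0],
    [1, 0, 0, -40, 0, 0, 0],
    [1, 0, 0, -30, 0, 0, 8],
    [1, 0, 0, 0, 0, 0, 8],
    [1, -5, -38, 0, 0, 0, 0],
    [1, -5, -38, 0, 0, 0, 0],
    [1, -5, -38, 0, 0, 0, 0],
    [1, -5, -38, 0, 0, 0, 0],
    [1, -5, -38, 0, 0, 0, 0],
    [1, 0, 0, 0, 0, 0, 0]
  ]
}}

```text
time_s: 13.1
position: [0.4624, 0.0944, 0.0809]
eef_rot: [1.0, -0.026, 0.005, 0.002]
ft_force: [0.8, -0.5, -0.4]
opening: 0.0175
```

```bash
python3 plan.py .444 .249 .07 -.035
```

```text
t 13.1 pos [0.4624 0.0944 0.0809] open 0.0175 F [ 0.8 -0.5 -0.4] q [-0.04  0.35  1.83 -0.01  0.96  1.58]
turn deg [ 0.3 -0.6 -0.9] shift mm now-axes [ -26.4 -153.5   10. ] after-turn axes [ -23.8 -153.9   10.9]
```

Request:
{"op": "drive_tool", "data": {
  "series": [
    [1, -6, -36, 0, 0, 0, 0],
    [1, -6, -36, 0, 0, 0, 0],
    [1, -6, -36, 0, 0, 0, 0],
    [1, -6, -36, 0, 0, 0, 0],
    [1, 0, 0, 0, 0, 0, 0],
    [1, 0, 0, 0, 0, 0, 0]
  ]
}}

```text
time_s: 13.7
position: [0.4469, 0.2419, 0.0805]
eef_rot: [1.0, -0.027, 0.007, 0.003]
ft_force: [0.1, 0.3, -0.4]
opening: 0.0177
```

```bash
python3 plan.py .444 .249 .015 -.035
```

```text
t 13.7 pos [0.4469 0.2419 0.0805] open 0.0177 F [ 0.1  0.3 -0.4] q [ 0.27  0.42  1.72 -0.01  0.99  1.9 ]
turn deg [ 0.3 -0.8 -1. ] shift mm now-axes [-4.2 -7.3 65.4] after-turn axes [-3.2 -7.  65.5]
```

Request:
{"op": "drive_tool", "data": {
  "series": [
    [1, -4, -7, 0, 0.3, -0.8, -1],
    [1, 0, 0, 25, 0, 0, 0],
    [1, 0, 0, 25, 0, 0, 0],
    [1, 0, 0, 12, 0, 0, 0],
    [1, 0, 0, 0, 0, 0, 0]
  ]
}}

```text
time_s: 14.2
position: [0.4451, 0.2456, 0.0176]
eef_rot: [1.0, -0.019, -0.001, -0.001]
ft_force: [0.1, -0.2, 0.1]
opening: 0.0177
```

```bash
python3 plan.py .444 .249 -.009 -.035;python3 - <<'E'
from h import *
im=eyes.read_camera("side")
cv2.imwrite("pics/s10.png",cv2.resize(im[270:400,280:400,::-1],None,fx=4.5,fy=4.5,interpolation=cv2.INTER_CUBIC))
E
```

```text
t 14.2 pos [0.4451 0.2456 0.0176] open 0.0177 F [ 0.1 -0.2  0.1] q [0.27 0.52 1.76 0.   0.86 1.88]
turn deg [-0.1  0.1 -0.2] shift mm now-axes [-1.2 -3.3 26.6] after-turn axes [-1.3 -3.3 26.6]
```

View pics/s10.png

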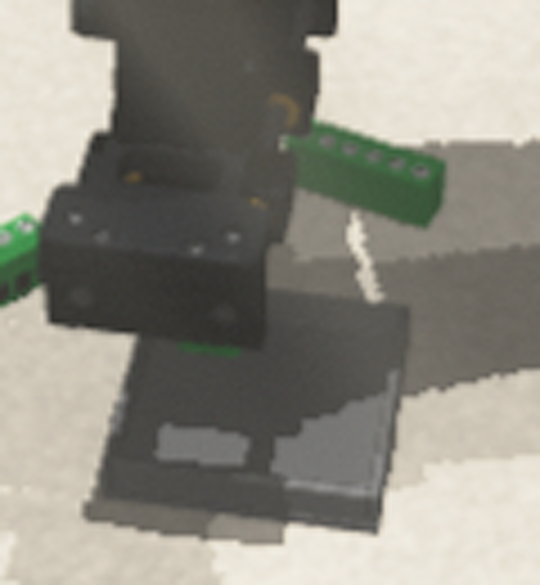

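Request:
{"op": "drive_tool", "data": {
  "series": [
    [1, -1, -3, 8, 0, 0, 0],
    [1, 0, 0, 8, 0, 0, 0],
    [1, 0, 0, 7, 0, 0, 0],
    [1, 0, 0, 4, 0, 0, 0],
    [1, 0, 0, 0, 0, 0, 0]
  ]
}}

```text
time_s: 14.75
position: [0.4462, 0.2493, -0.0085]
eef_rot: [1.0, -0.019, 0.002, -0.001]
ft_force: [-0.5, -0.2, -0.5]
opening: 0.0175
```

```bash
python3 plan.py .444 .249 -.0095 -.035
```

```text
t 14.75 pos [ 0.4462  0.2493 -0.0085] open 0.0175 F [-0.5 -0.2 -0.5] q [0.28 0.57 1.77 0.   0.8  1.89]
turn deg [-0.2 -0.2 -0.2] shift mm now-axes [-2.2  0.3  1. ] after-turn axes [-2.2  0.3  1. ]
```

Request:
{"op": "drive_tool", "data": {
  "series": [
    [1, 0, 0, 1, 0, 0, 0],
    [0.6, 0, 0, 0, 0, 0, 0],
    [0.6, 0, 0, 0, 0, 0, 0],
    [0.6, 0, 0, 0, 0, 0, 0],
    [0.6, 0, 0, -20, 0, 0, 0],
    [0.5, 0, 0, -40, 0, 0, 0],
    [0.5, 0, 0, -40, 0, 0, 0],
    [0.5, 0, 35, 0, 0, 0, 0],
    [0.5, 0, 35, 0, 0, 0, 0],
    [0.5, 0, 35, 0, 0, 0, 0]
  ]
}}

```text
time_s: 15.75
position: [0.4423, 0.1439, 0.0957]
eef_rot: [1.0, -0.016, 0.004, -0.002]
ft_force: [1.2, 0.2, 0.9]
opening: 0.044
```

```bash
python3 plan.py .459 -.041 .025 -.01;python3 - <<'E'
from h import *
im=eyes.read_camera("side")
cv2.imwrite("pics/s11.png",cv2.resize(im[220:400,260:400,::-1],None,fx=3.3,fy=3.3,interpolation=cv2.INTER_CUBIC))
E
```

```text
t 15.75 pos [0.4423 0.1439 0.0957] open 0.044 F [1.2 0.2 0.9] q [0.06 0.31 1.83 0.   0.99 1.66]
turn deg [-0.2 -0.4 -1.3] shift mm now-axes [ 22.1 184.5  70.3] after-turn axes [ 18.6 184.7  70.7]
```

View pics/s11.png

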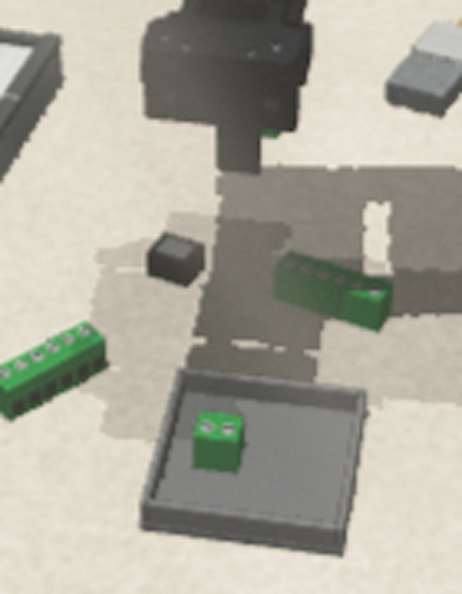

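The first short block lies flat in the square tray at s11 (218,440). Next is block A.

Request:
{"op": "drive_tool", "data": {
  "series": [
    [0.5, 5, 40, 0, 0, 0, -1],
    [0.5, 5, 40, 0, 0, 0, 0],
    [0.5, 5, 40, 0, 0, 0, 0],
    [0.5, 4, 40, 0, 0, 0, 0],
    [0.5, 0, 10, 0, 0, 0, 0],
    [0.5, 0, 0, 0, 0, 0, 0]
  ]
}}

```text
time_s: 16.4
position: [0.458, -0.0376, 0.0967]
eef_rot: [1.0, -0.009, 0.005, -0.001]
ft_force: [-0.0, 0.7, -0.4]
opening: 0.0439
```

```bash
python3 plan.py .459 -.041 .02 -.01
```

```text
t 16.4 pos [ 0.458  -0.0376  0.0967] open 0.0439 F [-0.   0.7 -0.4] q [-0.34  0.3   1.85  0.01  0.99  1.25]
turn deg [-0.1 -0.6 -0.5] shift mm now-axes [ 0.3  3.5 76.7] after-turn axes [ 1.1  3.4 76.7]
```

Request:
{"op": "drive_tool", "data": {
  "series": [
    [0.5, 1, 3.5, 0, 0, -0.6, -0.5],
    [0.5, 0, 0, 30, 0, 0, 0],
    [0.5, 0, 0, 30, 0, 0, 0],
    [0.5, 0, 0, 16, 0, 0, 0],
    [0.5, 0, 0, 0, 0, 0, 0]
  ]
}}

```text
time_s: 16.9
position: [0.4599, -0.0363, 0.0193]
eef_rot: [1.0, -0.0, 0.0, -0.0]
ft_force: [-0.3, -0.2, 0.6]
opening: 0.0443
```

```bash
python3 plan.py .459 -.041 -.0135 -.01
```

```text
t 16.9 pos [ 0.4599 -0.0363  0.0193] open 0.0443 F [-0.3 -0.2  0.6] q [-0.33  0.44  1.9   0.    0.8   1.24]
turn deg [-0.1 -0.   0.5] shift mm now-axes [-0.9  4.8 32.8] after-turn axes [-0.8  4.8 32.8]
```

Request:
{"op": "drive_tool", "data": {
  "series": [
    [0.5, -1, 4.5, 4, 0, 0, 0.5],
    [0.5, 0, 0, 8, 0, 0, 0],
    [0.5, 0, 0, 8, 0, 0, 0],
    [0.5, 0, 0, 8, 0, 0, 0],
    [0.5, 0, 0, 4, 0, 0, 0],
    [1, 0, 0, 0, 0, 0, 0],
    [1, 0, 0, 0, 0, 0, 0],
    [1, 0, 0, 0, 0, 0, 0],
    [1, 0, 0, 0, 0, 0, 0],
    [1, 0, 0, 0, 0, 0, 0]
  ]
}}

```text
time_s: 17.9
position: [0.4607, -0.04, -0.0125]
eef_rot: [1.0, -0.004, 0.002, 0.0]
ft_force: [-0.5, 1.0, -0.2]
opening: 0.0174
```

```bash
python3 plan.py .405 .25 .08 -.035
```

```text
t 17.9 pos [ 0.4607 -0.04   -0.0125] open 0.0174 F [-0.5  1.  -0.2] q [-0.34  0.5   1.91  0.    0.72  1.24]
turn deg [ 0.  -0.2  1.6] shift mm now-axes [ -57.4 -289.6  -92.9] after-turn axes [ -65.9 -287.9  -92.5]
```

Request:
{"op": "drive_tool", "data": {
  "series": [
    [1, 0, 0, -20, 0, 0, 0],
    [1, 0, 0, -40, 0, 0, 0],
    [1, 0, 0, -30, 0, 0, 1.6],
    [1, -8, -36, 0, 0, 0, 0],
    [1, -8, -36, 0, 0, 0, 0],
    [1, -8, -36, 0, 0, 0, 0],
    [1, -8, -36, 0, 0, 0, 0],
    [1, -8, -36, 0, 0, 0, 0],
    [1, -8, -36, 0, 0, 0, 0],
    [1, -8, -36, 0, 0, 0, 0]
  ]
}}

```text
time_s: 18.9
position: [0.414, 0.2196, 0.083]
eef_rot: [1.0, -0.022, 0.005, 0.0]
ft_force: [0.5, -1.1, -1.1]
opening: 0.0177
```

```bash
python3 plan.py .4055 .25 .02 -.035
```

```text
t 18.9 pos [0.414  0.2196 0.083 ] open 0.0177 F [ 0.5 -1.1 -1.1] q [ 0.24  0.34  1.83 -0.    0.96  1.86]
turn deg [ 0.  -0.6 -0.5] shift mm now-axes [-10.5 -30.   62.9] after-turn axes [ -9.6 -30.1  63. ]
```

Request:
{"op": "drive_tool", "data": {
  "series": [
    [1, -6, -20, 0, 0, -0.6, -0.5],
    [1, -4, -2, 0, 0, 0, 0],
    [1, 0, 0, 0, 0, 0, 0],
    [1, 0, 0, 20, 0, 0, 0],
    [1, 0, 0, 20, 0, 0, 0],
    [1, 0, 0, 0, 0, 0, 0]
  ]
}}

```text
time_s: 19.5
position: [0.4044, 0.2432, 0.0428]
eef_rot: [1.0, -0.016, 0.001, -0.0]
ft_force: [-0.6, -0.2, 0.3]
opening: 0.0175
```

```bash
python3 plan.py .4055 .25 .0 -.035
```

```text
t 19.5 pos [0.4044 0.2432 0.0428] open 0.0175 F [-0.6 -0.2  0.3] q [ 0.29  0.42  1.85 -0.    0.87  1.9 ]
turn deg [-0.  -0.1  0.1] shift mm now-axes [ 0.8 -6.8 42.8] after-turn axes [ 0.9 -6.8 42.8]
```

Request:
{"op": "drive_tool", "data": {
  "series": [
    [1, 1, -7, 10, 0, 0, 0],
    [1, 0, 0, 15, 0, 0, 0],
    [1, 0, 0, 10, 0, 0, 0],
    [1, 0, 0, 0, 0, 0, 0]
  ]
}}

```text
time_s: 19.9
position: [0.4081, 0.2496, 0.008]
eef_rot: [1.0, -0.018, 0.003, -0.001]
ft_force: [0.6, 0.1, -0.6]
opening: 0.0176
```

```bash
python3 plan.py .4055 .25 -.0095 -.035;python3 - <<'E'
from h import *
im=eyes.read_camera("side")
cv2.imwrite("pics/s12.png",cv2.resize(im[270:400,280:400,::-1],None,fx=4.5,fy=4.5,interpolation=cv2.INTER_CUBIC))
E
```

```text
t 19.9 pos [0.4081 0.2496 0.008 ] open 0.0176 F [ 0.6  0.1 -0.6] q [ 0.3   0.49  1.86 -0.    0.79  1.91]
turn deg [-0.1 -0.3 -0.1] shift mm now-axes [-2.7 -0.3 17.5] after-turn axes [-2.6 -0.3 17.5]
```

View pics/s12.png

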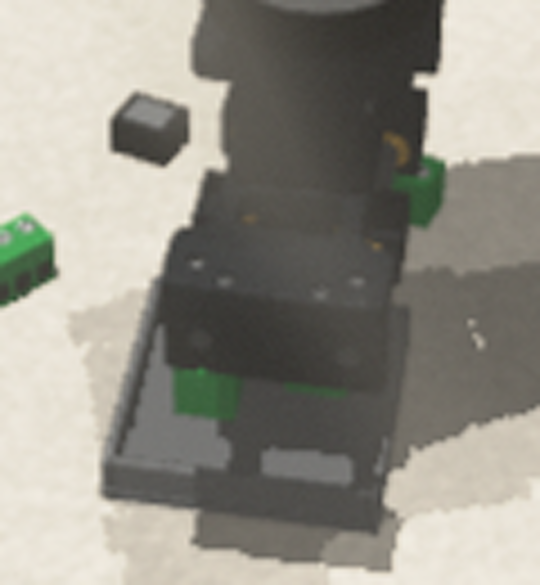

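Request:
{"op": "drive_tool", "data": {
  "series": [
    [1, -3, 0, 6, 0, 0, 0],
    [1, 0, 0, 6, 0, 0, 0],
    [1, 0, 0, 5, 0, 0, 0],
    [1, 0, 0, 1, 0, 0, 0],
    [1, 0, 0, 0, 0, 0, 0]
  ]
}}

```text
time_s: 20.45
position: [0.4064, 0.2502, -0.0088]
eef_rot: [1.0, -0.018, 0.005, -0.001]
ft_force: [-1.8, -0.7, 2.4]
opening: 0.0175
```

```bash
python3 plan.py .4055 .25 -.0095 -.035
```

```text
t 20.45 pos [ 0.4064  0.2502 -0.0088] open 0.0175 F [-1.8 -0.7  2.4] q [ 0.31  0.52  1.87 -0.    0.74  1.91]
turn deg [-0.1 -0.5 -0.1] shift mm now-axes [-0.9  0.3  0.7] after-turn axes [-0.9  0.3  0.7]
```

Touching down at 2.4 N. Releasing.

Request:
{"op": "drive_tool", "data": {
  "series": [
    [0.6, 0, 0, 0, 0, 0, 0],
    [0.6, 0, 0, 0, 0, 0, 0],
    [0.6, 0, 0, 0, 0, 0, 0],
    [0.6, 0, 0, -20, 0, 0, 0],
    [0.5, 0, 0, -40, 0, 0, 0],
    [0.5, 0, 0, -50, 0, 0, 0],
    [0.5, 0, 0, -40, 0, 0, 0],
    [0.5, 0, 35, 0, 0, 0, 0],
    [0.5, 0, 35, 0, 0, 0, 0],
    [0.5, 0, 35, 0, 0, 0, 0]
  ]
}}

```text
time_s: 21.45
position: [0.4011, 0.1445, 0.147]
eef_rot: [1.0, -0.015, 0.006, -0.001]
ft_force: [0.1, -0.4, 0.0]
opening: 0.0439
```

```bash
python3 plan.py .65 -.009 .12 -.13;python3 - <<'E'
from h import *
im=eyes.read_camera("side");cv2.imwrite("pics/s13.png",im[:,:,::-1])
im=eyes.read_camera("top");cv2.imwrite("pics/t13.png",im[:,:,::-1])
E
```

```text
t 21.45 pos [0.4011 0.1445 0.147 ] open 0.0439 F [ 0.1 -0.4  0. ] q [0.07 0.16 1.88 0.   1.1  1.67]
turn deg [-0.2 -0.6  5.7] shift mm now-axes [253.1 145.9  29.4] after-turn axes [266.7 119.9  27. ]
```

View pics/s13.png

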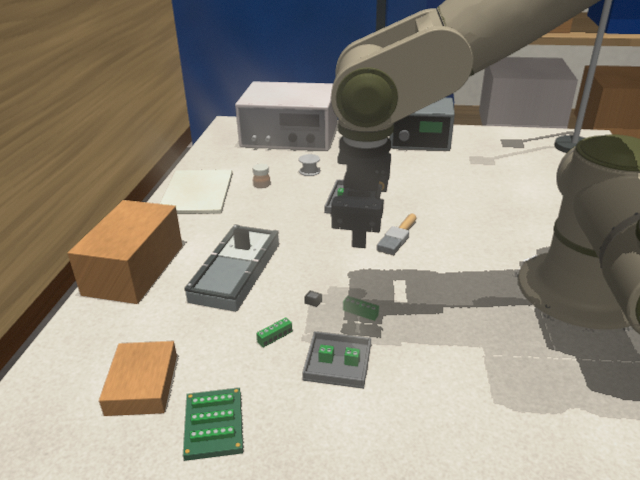

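View pics/t13.png

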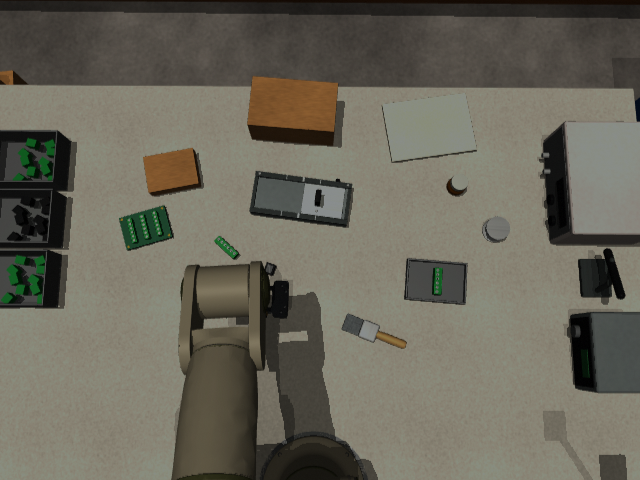

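Request:
{"op": "drive_tool", "data": {
  "series": [
    [0.3, 0, 0, 0, 0, -0.6, 5.7],
    [0.3, 0, 0, 0, 0, 0, 0],
    [0.3, 30, 14, 0, 0, 0, 0],
    [0.3, 30, 14, 0, 0, 0, 0],
    [0.3, 30, 14, 0, 0, 0, 0],
    [0.3, 30, 14, 0, 0, 0, 0],
    [0.3, 30, 14, 0, 0, 0, 0],
    [0.3, 30, 14, 0, 0, 0, 0],
    [0.3, 30, 14, 0, 0, 0, 0],
    [0.3, 0, 0, 0, 0, 0, 0]
  ]
}}

```text
time_s: 22.55
position: [0.6041, 0.0203, 0.1439]
eef_rot: [0.998, -0.055, -0.0, -0.002]
ft_force: [-0.0, -0.1, -0.3]
opening: 0.0614
```

```bash
python3 plan.py .65 -.009 .1 -.13
```

```text
t 22.55 pos [0.6041 0.0203 0.1439] open 0.0614 F [-0.  -0.1 -0.3] q [-0.16  0.54  1.34  0.    1.26  1.52]
turn deg [-0.2  0.1  1.2] shift mm now-axes [48.9 24.3 43.7] after-turn axes [49.3 23.1 43.9]
```

Request:
{"op": "drive_tool", "data": {
  "series": [
    [0.3, 16, 8, 0, 0, 0, 1.2],
    [0.3, 16, 8, 0, 0, 0, 0],
    [0.3, 16, 7, 0, 0, 0, 0],
    [0.3, 0, 0, 0, 0, 0, 0],
    [0.3, 0, 0, 20, 0, 0, 0],
    [0.3, 0, 0, 0, 0, 0, 0]
  ]
}}

```text
time_s: 23.15
position: [0.6479, -0.0021, 0.121]
eef_rot: [0.998, -0.058, -0.003, -0.003]
ft_force: [-1.0, -0.2, 0.2]
opening: 0.0616
```

```bash
python3 plan.py .65 -.009 .07 -.13;python3 - <<'E'
from h import *
im=eyes.read_camera("side");cv2.imwrite("pics/s14.png",cv2.resize(im[160:310,170:330,::-1],None,fx=4,fy=4,interpolation=cv2.INTER_CUBIC))
E
```

```text
t 23.15 pos [ 0.6479 -0.0021  0.121 ] open 0.0616 F [-1.  -0.2  0.2] q [-0.19  0.66  1.2   0.    1.28  1.5 ]
turn deg [-0.3  0.3  0.8] shift mm now-axes [ 3.1  6.9 51. ] after-turn axes [ 2.9  6.6 51. ]
```

View pics/s14.png

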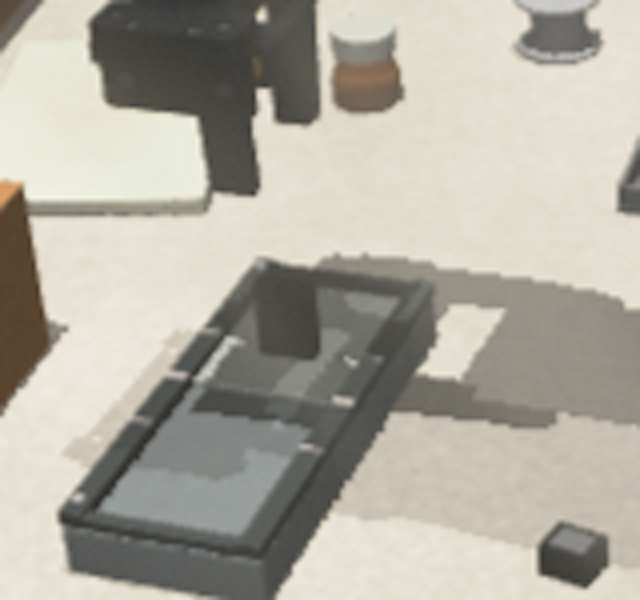

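Request:
{"op": "drive_tool", "data": {
  "series": [
    [0.3, 3, 7, 0, -0.3, 0.3, 0.8],
    [0.3, 0, 0, 20, 0, 0, 0],
    [0.3, 0, 0, 20, 0, 0, 0],
    [0.3, 0, 0, 0, 0, 0, 0]
  ]
}}

```text
time_s: 23.6
position: [0.6523, -0.0093, 0.0871]
eef_rot: [0.998, -0.064, 0.005, 0.001]
ft_force: [-0.9, 0.2, 1.5]
opening: 0.0616
```

```bash
python3 plan.py .65 -.009 .021 -.13;python3 - <<'E'
from h import *
im=eyes.read_camera("side");cv2.imwrite("pics/s15.png",cv2.resize(im[160:310,170:330,::-1],None,fx=4,fy=4,interpolation=cv2.INTER_CUBIC))
E
```

```text
t 23.6 pos [ 0.6523 -0.0093  0.0871] open 0.0616 F [-0.9  0.2  1.5] q [-0.19  0.69  1.24 -0.    1.2   1.51]
turn deg [ 0.1 -0.6  0.1] shift mm now-axes [-3.  -0.2 66.1] after-turn axes [-2.3 -0.  66.1]
```

View pics/s15.png

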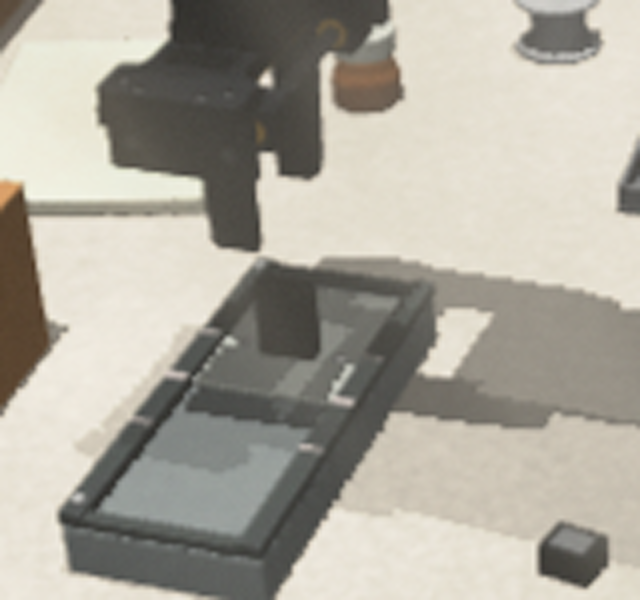

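```bash
cat > tip.py <<'E'
from h import *
from scipy.optimize import least_squares
from scipy.spatial.transform import Rotation as R
def solve(near,far,off,S,o):
    s=bot.read_state();Rm=R.from_quat(s["eef_rot"]).as_matrix()
    # tool y points world -y: near finger(+y world) = -tool y
    px=np.array([[ (u+.5)/S-.5+o[0],(v+.5)/S-.5+o[1]] for u,v in near+far])
    ho=s["opening"]/2
    def f(p):
        pts=[p[:3]+Rm@np.array([sx*p[3],-(ho+off),0]) for sx in(1,-1)]+[p[:3]+Rm@np.array([sx*p[3],ho,0]) for sx in(1,-1)]
        return (proj("side",np.array(pts))-px).ravel()
    r=least_squares(f,list(s["position"])+[.01],x_scale=[.01]*4)
    print("off",off,"tip",r.x.round(4),"reported",s["position"].round(4),"diff mm",((r.x[:3]-s["position"])*1000).round(1),"res",r.fun.round(1))
E
python3 - <<'E'
from tip import *
for off in(0.,.01,.0175): solve([(213,245),(262,249)],[(278,174),(322,179)],off,4,(170,160))
E
python3 - <<'E'
import sys; sys.path.insert(0,'.')
from h import *
# prediction check of fin and marks
c,s=np.cos(-.13),np.sin(-.13); 
for n,P in(("fin top",box(.6505,-.009,-.13,.03,.012,.032,.073)),("half",[[.6562,.031,.036]])):
    print(n,((proj("side",P)-[170,160])*4).round(0).tolist())
E
```

```text
off 0.0 tip [0.6045 0.1375 0.2023 0.0102] reported [ 0.653  -0.0094  0.0888] diff mm [-48.6 146.9 113.5] res [ 0.7  0.   0.3  0.8 -0.7 -0.6 -0.4 -0.2]
off 0.01 tip [0.6465 0.0045 0.1254 0.0118] reported [ 0.653  -0.0094  0.0888] diff mm [-6.5 13.9 36.6] res [ 0.7  0.   0.3  0.8 -0.7 -0.6 -0.4 -0.2]
off 0.0175 tip [ 0.6781 -0.0953  0.0677  0.0131] reported [ 0.653  -0.0094  0.0888] diff mm [ 25.  -85.9 -21. ] res [ 0.7  0.   0.3  0.8 -0.7 -0.6 -0.4 -0.2]
fin top [[256.0, 354.0], [248.0, 284.0], [266.0, 341.0], [258.0, 272.0], [312.0, 362.0], [305.0, 292.0], [321.0, 349.0], [314.0, 280.0]]
half [[255.0, 389.0]]
```

Run:
```python
from h import *
from scipy.optimize import least_squares
from scipy.spatial.transform import Rotation as R
s=bot.read_state();Rm=R.from_quat(s["eef_rot"]).as_matrix();ho=s["opening"]/2;p0=s["position"]
print(p0)
px=np.array([[ (u+.5)/4-.5+170,(v+.5)/4-.5+160] for u,v in((237.5,247),(300,176.5))])
for off in(0.,.0175):
  for k,(d,) in enumerate(((-(ho+off),),(ho,))):
    f=lambda p:(proj("side",np.array([p[0],p0[1],p[1]])+Rm@np.array([0,d,0]))[0]-px[k])
    r=least_squares(f,[p0[0],p0[2]]); print(off,k,r.x.round(4),((r.x-p0[[0,2]])*1000).round(1))
```

```text
[ 0.65304106 -0.00939285  0.08876356]
0.0 0 [0.657  0.1113] [ 4.  22.6]
0.0 1 [0.6499 0.1165] [-3.2 27.7]
0.0175 0 [0.6487 0.1222] [-4.4 33.4]
0.0175 1 [0.6499 0.1165] [-3.2 27.7]
```

Request:
{"op": "drive_tool", "data": {
  "series": [
    [0.3, -2, 0, 10, 0, -0.5, 0],
    [0.3, 0, 0, 15, 0, 0, 0],
    [0.3, 0, 0, 15, 0, 0, 0],
    [0.3, 0, 0, 0, 0, 0, 0]
  ]
}}

```text
time_s: 24.05
position: [0.6524, -0.0096, 0.0489]
eef_rot: [0.998, -0.064, 0.004, 0.002]
ft_force: [-0.8, 0.2, 0.5]
opening: 0.0621
```

```bash
python3 plan.py .65 -.009 .021 -.13;python3 - <<'E'
from h import *
im=eyes.read_camera("side");cv2.imwrite("pics/s16.png",cv2.resize(im[160:310,170:330,::-1],None,fx=4,fy=4,interpolation=cv2.INTER_CUBIC))
E
```

```text
t 24.05 pos [ 0.6524 -0.0096  0.0489] open 0.0621 F [-0.8  0.2  0.5] q [-0.19  0.74  1.27 -0.    1.13  1.51]
turn deg [ 0.1 -0.5  0.1] shift mm now-axes [-2.7 -0.3 27.9] after-turn axes [-2.5 -0.2 27.9]
```

View pics/s16.png

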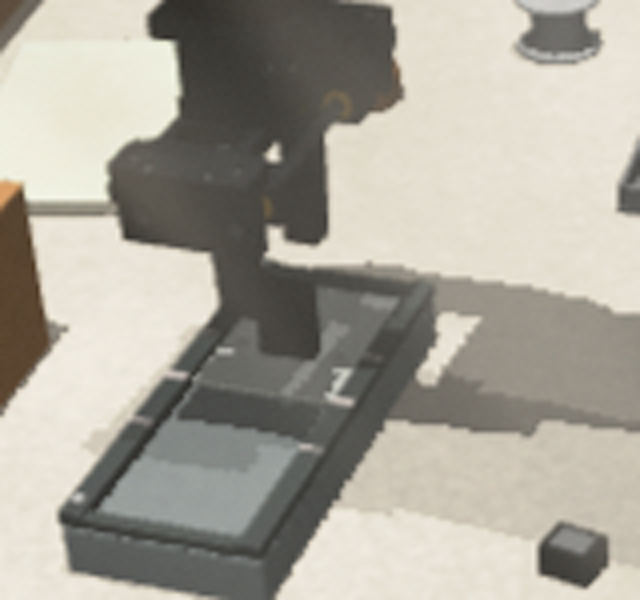

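Request:
{"op": "drive_tool", "data": {
  "series": [
    [0.3, -2, 0, 8, 0, -0.5, 0],
    [0.3, 0, 0, 8, 0, 0, 0],
    [0.3, 0, 0, 6, 0, 0, 0],
    [0.3, 0, 0, 0, 0, 0, 0]
  ]
}}

```text
time_s: 24.5
position: [0.6514, -0.0095, 0.0268]
eef_rot: [0.998, -0.064, 0.001, 0.001]
ft_force: [-0.5, 0.2, 1.2]
opening: 0.0617
```

```bash
python3 plan.py .65 -.009 .021 -.13;python3 - <<'E'
from h import *
im=eyes.read_camera("side");cv2.imwrite("pics/s17.png",cv2.resize(im[190:290,190:290,::-1],None,fx=6,fy=6,interpolation=cv2.INTER_CUBIC))
E
```

```text
t 24.5 pos [ 0.6514 -0.0095  0.0268] open 0.0617 F [-0.5  0.2  1.2] q [-0.19  0.77  1.28 -0.    1.1   1.51]
turn deg [ 0.2 -0.1  0.1] shift mm now-axes [-1.4 -0.4  5.8] after-turn axes [-1.4 -0.3  5.8]
```

View pics/s17.png

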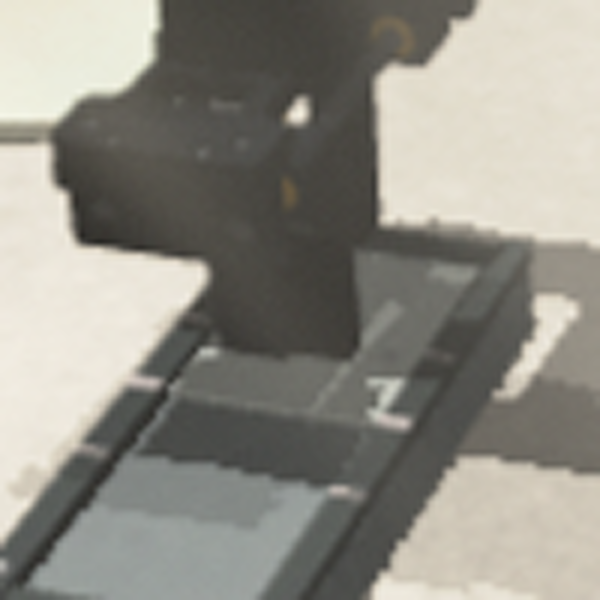

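Request:
{"op": "drive_tool", "data": {
  "series": [
    [0.3, -1, 0, 5, 0, 0, 0],
    [0.3, 0, 0, 3, 0, 0, 0],
    [0.3, 0, 0, 0, 0, 0, 0]
  ]
}}

```text
time_s: 24.85
position: [0.6509, -0.0095, 0.0193]
eef_rot: [0.998, -0.064, 0.002, 0.002]
ft_force: [-0.1, 0.3, -0.1]
opening: 0.0618
```

```bash
python3 plan.py .65 -.009 .021 -.13
```

```text
t 24.85 pos [ 0.6509 -0.0095  0.0193] open 0.0618 F [-0.1  0.3 -0.1] q [-0.19  0.77  1.29 -0.    1.08  1.51]
turn deg [ 0.2 -0.2  0.1] shift mm now-axes [-0.9 -0.4 -1.7] after-turn axes [-1.  -0.4 -1.7]
```

Close on the fin.

Request:
{"op": "drive_tool", "data": {
  "series": [
    [1, 0, 0, 0, 0, 0, 0],
    [1, 0, 0, 0, 0, 0, 0],
    [1, 0, 0, 0, 0, 0, 0],
    [1, 0, 0, 0, 0, 0, 0],
    [1, 0, 0, 0, 0, 0, 0],
    [1, 0, 0, 0, 0, 0, 0],
    [1, 0, 0, 0, 0, 0, 0],
    [1, 0, 0, 0, 0, 0, 0]
  ]
}}

```text
time_s: 25.65
position: [0.6514, -0.0086, 0.0199]
eef_rot: [0.998, -0.064, 0.002, 0.001]
ft_force: [0.3, -2.0, 0.7]
opening: 0.0117
```

```bash
python3 plan.py .65 -.009 .021 -.13
```

```text
t 25.65 pos [ 0.6514 -0.0086  0.0199] open 0.0117 F [ 0.3 -2.   0.7] q [-0.19  0.77  1.28 -0.    1.08  1.51]
turn deg [ 0.1 -0.3  0.1] shift mm now-axes [-1.3  0.5 -1.1] after-turn axes [-1.3  0.5 -1.1]
```

Gripped at 11.7 mm. Sliding it open (tool −y).

Request:
{"op": "drive_tool", "data": {
  "series": [
    [1, 0, -8, 0, 0, 0, 0],
    [1, 0, -8, 0, 0, 0, 0],
    [1, 0, -8, 0, 0, 0, 0],
    [1, 0, -8, 0, 0, 0, 0],
    [1, 0, 0, 0, 0, 0, 0]
  ]
}}

```text
time_s: 26.15
position: [0.6548, 0.0174, 0.0199]
eef_rot: [0.998, -0.065, 0.001, 0.007]
ft_force: [-1.7, -8.0, 0.6]
opening: 0.0119
```

```bash
python3 plan.py .6562 .031 .0195 -.13;python3 - <<'E'
from h import *
im=eyes.read_camera("side");cv2.imwrite("pics/s18.png",cv2.resize(im[190:310,170:290,::-1],None,fx=5,fy=5,interpolation=cv2.INTER_CUBIC))
E
```

```text
t 26.15 pos [0.6548 0.0174 0.0199] open 0.0119 F [-1.7 -8.   0.6] q [-0.15  0.78  1.27 -0.01  1.09  1.56]
turn deg [ 0.7 -0.2 -0. ] shift mm now-axes [ -0.4 -13.7   0.2] after-turn axes [ -0.4 -13.7   0.4]
```

View pics/s18.png

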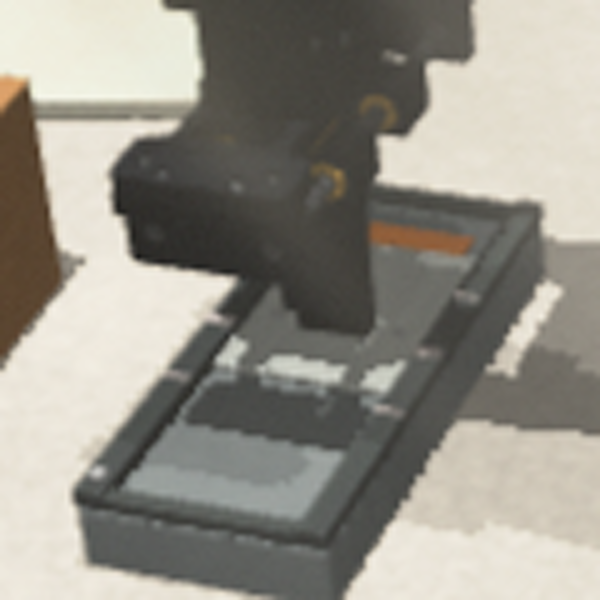

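Request:
{"op": "drive_tool", "data": {
  "series": [
    [1, 0, -8, 0, 0, 0, 0],
    [1, 0, -6, 0, 0.3, 0, 0],
    [1, 0, -1, 0, 0, 0, 0],
    [1, 0, -1, 0, 0, 0, 0],
    [1, 0, 0, 0, 0, 0, 0]
  ]
}}

```text
time_s: 26.7
position: [0.6557, 0.0245, 0.0199]
eef_rot: [0.998, -0.067, -0.001, 0.011]
ft_force: [-3.3, -8.2, 1.2]
opening: 0.0117
```

```bash
python3 plan.py .6566 .031 .0195 -.13
```

```text
t 26.7 pos [0.6557 0.0245 0.0199] open 0.0117 F [-3.3 -8.2  1.2] q [-0.13  0.79  1.26 -0.02  1.1   1.58]
turn deg [ 1.2  0.  -0.2] shift mm now-axes [ 0.  -6.6  0.3] after-turn axes [ 0.1 -6.6  0.4]
```

Request:
{"op": "drive_tool", "data": {
  "series": [
    [1, 0, -7, 0, 0.8, 0, 0],
    [1, 0, -5, 0, 0.5, 0, 0],
    [1, 0, -3, 0, 0.3, 0, 0]
  ]
}}

```text
time_s: 27.0
position: [0.6568, 0.0332, 0.0199]
eef_rot: [0.998, -0.067, -0.001, 0.001]
ft_force: [-3.5, -9.6, 0.1]
opening: 0.0115
```

```bash
python3 plan.py .6566 .031 .0195 -.13
```

```text
t 27.0 pos [0.6568 0.0332 0.0199] open 0.0115 F [-3.5 -9.6  0.1] q [-0.13  0.79  1.25 -0.    1.1   1.58]
turn deg [ 0.2  0.1 -0.3] shift mm now-axes [0.1 2.2 0.4] after-turn axes [0.1 2.2 0.4]
```

Request:
{"op": "drive_tool", "data": {
  "series": [
    [1, 0, -1, 0, 0.2, 0, 0],
    [1, 0, -2, 0, 0.2, 0, 0],
    [1, 0, -2, 0, 0.2, 0, 0],
    [1, 0, -2, 0, 0.2, 0, 0]
  ]
}}

```text
time_s: 27.4
position: [0.6565, 0.0319, 0.0199]
eef_rot: [0.998, -0.068, -0.003, 0.001]
ft_force: [-3.7, -8.9, 1.5]
opening: 0.0116
```

```bash
python3 plan.py .6566 .031 .0195 -.13
```

```text
t 27.4 pos [0.6565 0.0319 0.0199] open 0.0116 F [-3.7 -8.9  1.5] q [-0.13  0.79  1.25 -0.    1.1   1.58]
turn deg [ 0.2  0.3 -0.3] shift mm now-axes [0.2 0.9 0.4] after-turn axes [0.2 0.9 0.4]
```

Run:
```python
from h import *
im=eyes.read_camera("side");a=im
b=eyes.read_camera("top")
for i in range(4):
    s=bot.read_state(); print(s["time_s"],s["position"].round(4),s["ft_force"].round(1),np.abs(s["dq"]).max().round(4)); r=eyes.landmark_of("side","fin"); 
print([(round(x["conf"],2),np.round(x["centre"],4).tolist()) for x in r][:2])
cv2.imwrite("pics/s20.png",a[:,:,::-1]); cv2.imwrite("pics/t20.png",b[:,:,::-1])
cv2.imwrite("pics/s20c.png",cv2.resize(a[200:300,180:280,::-1],None,fx=6,fy=6,interpolation=cv2.INTER_CUBIC))
```

```text
27.5 [0.6565 0.0319 0.0199] [-3.5 -8.5  0.9] 0.0008
27.55 [0.6565 0.0319 0.0199] [-3.  -9.6  0.5] 0.0014
27.6 [0.6565 0.0319 0.0199] [-2.7 -8.5  1.3] 0.0021
27.65 [0.6565 0.0319 0.0199] [-3.4 -9.2  1.3] 0.002
[(0.66, [0.6555, 0.0265, 0.0544])]
```

View pics/s20c.png

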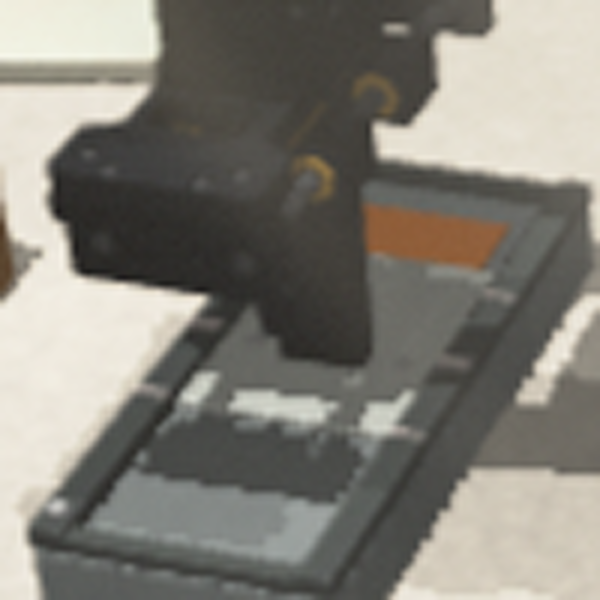

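View pics/t20.png

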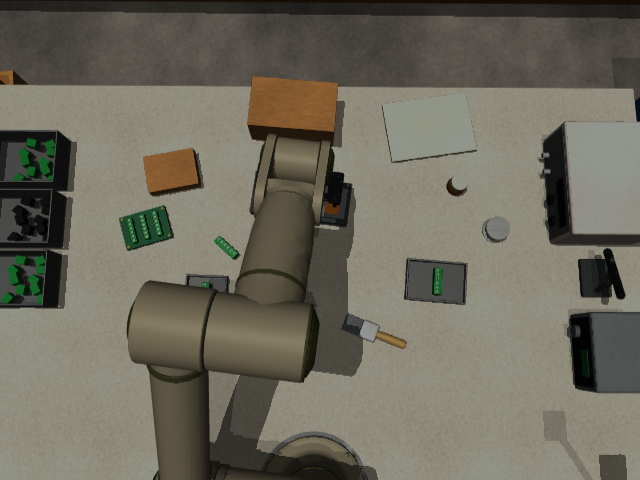

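View pics/s20.png

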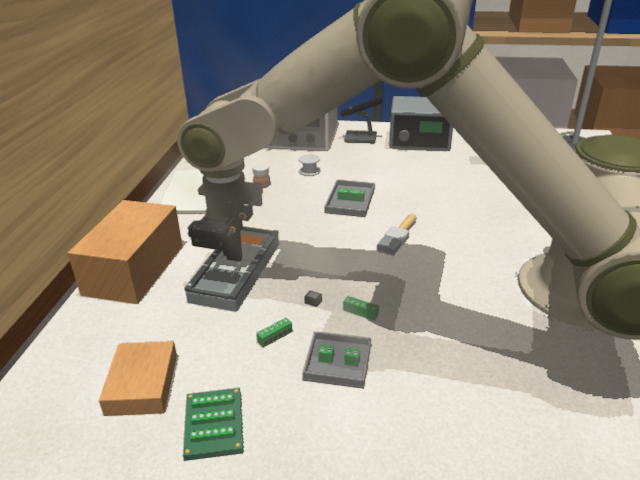

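The hold is steady at 40.8 mm by the arm reading. The shutter edge lies about 3–4 mm short of the "open" mark, which fits 39–40 mm. I'll hold a little longer and hand in.

Run:
```python
from h import *
for i in range(10): eyes.read_camera("side")
s=bot.read_state(); print(s["time_s"],s["position"].round(4),s["ft_force"].round(1),s["opening"])
print(ticket.job_done())
```

```text
28.2 [0.6565 0.0319 0.0199] [-4.  -9.7  1.1] 0.011650545505075265
the job is handed in; nothing more can be done
None
```

I put all three blocks in their trays, slid the shutter to half travel, and handed the job in at 28.2 s while still gripping the fin. No verdict was reported.

**Blocks:** Both short blocks lie flat in the square tray. The six-screw block that started farthest to the robot's right lies flat in the oblong tray. All three are released, and the last pictures show nothing else on the bench visibly moved.

**Shutter:** The fin moved 40.8 mm by the arm reading and stayed steady for the last 0.8 s. The force on the tool was about 10 N along the slide, with the fingers closed to 11.7 mm on the fin.

**Checks that disagreed:**
- **Tool height:** The reported tool height read about 22–27 mm lower than where the fingertips stood in the pictures. My first grasp of the long block closed on air above it. I then went by the pictures and the force readings, and the later grasps held first time.
- **Fin position:** The trained network put the fin about 5 mm short of the arm's reading, about 36 mm open. It is only good to about 4 mm. The shutter edge against the marks suggested 39–40 mm, so I kept the arm's value.

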